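# Snap the clip-on cover onto the blade disposal box

### The arm

A 6-joint arm with a two-finger parallel gripper is mounted at the origin on the work surface. World frame = base frame: x ahead of the robot, y to its left, z up, the work surface at z = 0. Lengths are in m, angles in rad, forces in N, time in s.
With the tool pointing down it reaches from about 0.3 to 0.775 m from the base axis. Payload 14.6 kg.
Tool frame: the origin (TCP) lies between the finger pads; the fingertips stand 8 mm ahead of it and the grasp point (between the pads) lies 11 mm behind it; x points along the fingers, y is the direction in which the jaws open and shut, and the axes are right-handed (so a half turn about x gives the same grasp; the last joint's range is limited). The gripper opens to 94 mm and grips with 3 to 60 N. Pads are 16 mm wide; open, the fingers measure 119 mm over their backs; the gripper's body (75 mm by 177 mm) begins 78 mm behind the grasp point.
Start: joints at [-1.204, 0.3, 1.521, -0, 1.321, -0.067], TCP at [0.231, -0.499, 0.183] pointing down, gripper open.
Joint ranges: [-3.03, 3.03], [-0.79, 2.21], [0.23, 2.52], [-1.04, 4.18], [0, 3.07], [-2.55, 2.55]. Speed limits (rad/s): [2.22, 2.22, 2.57, 3.14, 3.14, 3.14].

### API

Orientations are given as [roll, pitch, yaw] about the fixed x, y, z axes, in that order (R = Rz(yaw) Ry(pitch) Rx(roll)).
In Python, from station import ctrl gives the robot as it stands.
- The arm moves only by the shell command python3 -m creep 'ROWS' [FORCE]. ROWS is a JSON object of lists of equal length, an entry for each row: "hand": the closure, from -1 (fully open) to 1 (shut); "slide": the shift along the tool's x, y, z in m, a list of three; "spin": the turn about the tool's x in degrees. A call has 1 to 12 rows; each row is the pose to reach, as a shift and turn from the pose commanded when the call began, along the tool's axes at that moment; what a row does not reach only later rows make up. A row lasts 1/12 s, in which the tool goes at most 41.7 mm and 7.16 degrees, less where a joint would pass 70% of its speed; a pose out of reach is approached as far as the arm can. A call with a gripper value outside its range is refused whole. The fingers move at their own pace and stop on an object; FORCE is the grip in N (left out, the last holds). Time passes only in rows, so rows that repeat a pose let the fingers close. It gives the time, the measured TCP pose, the force and the opening at its end, in the units of the state.
- ctrl.get_obs(): the state, without advancing time (a new reading comes with each control period).
- ctrl.camera(name): name is "scene" or "top" or "wrist"; returns the picture (400x640x3 uint8, red, green, blue); there is no depth.
- ctrl.calibration(name): a dict with "K" (3x3 intrinsics, pixels), "R" (3x3) and "t" (3): a world point X has camera coordinates R X + t. Camera axes: x right, y down, z forward; pixel columns grow to the right and rows downward; lengths in m; the calibration is good to about 2 mm. A picture is of the moment at which its call begins: read the wrist's pose just before it. calibration takes no time and is no camera call; for the wrist camera it gives the pose at the moment of the call.
- ctrl.hand_in(): hands the job in, once; it reports no verdict.
The state is a dict: "time_s": time; "qpos": joint angles; "joint_vel": joint speeds; "tau": joint torques, N m; "ee_pos": TCP position; "eef_rot": TCP orientation; "force": force on the tool from outside, world axes, zero at the start; "moment": the same for the moment, N m; "grip_width": finger opening in m.
Only numpy, scipy, OpenCV 4.12 (cv2) and the standard library are available. Lean on these libraries where they do the work, as an engineer would, in place of code of your own. Each camera call takes 0.05 s, during which the arm holds its last target.

### The job

Pick up the cover with the two clip arms, set it squarely on the open blade disposal box and press it straight down until both clips have snapped over the rim and it lies flush, then let go. Press firmly but gently: well below 60 N, or the plastic cracks. Leave the plain lid and everything else where it is.

Things in the scene. Friction and masses are not known exactly. Their poses are not given: they have to be found in the camera images.
- cover: The cover to fit: grey plastic, about 0.1 kg; plate 128 x 86 x 6 mm, long along its x. Origin: centre of the plate's underside, 29 mm above the table at the start; z up. Below it a plug 101 x 61 mm reaches 29 mm down (last 3 mm only 97 x 57 mm); it stands on the plug. A sprung clip arm 36 mm wide hangs at each x end, down to 24 mm below the origin, 137 mm over both. Fits either way round.
- cover_handle (a point): Point in the cover's bar handle, 27 mm above the plate's underside. The solid bar is 60 mm long (x), 16 mm thick (y) and stands from 6 to 40 mm above the plate's underside.
- cover_clip (a point): Hinge of the clip arm at the cover's +x end, 66.5 mm from the middle, 10 mm above the plate's underside; the other is its mirror image. Straight at rest; each has a sloping lead-in and a tooth that catches under the rim. The arms touch the rim with the plate 17 mm above home, resist with 5 to 15 N in all (least when slow), snap in 1.5 mm above home; then the force rises sharply.
- box: The open blade disposal box, grey plastic, in a steel holder 118 x 82 x 30 mm screwed to the bench. Origin: centre of the holder's foot; z up, x along the box's long side. The box is clamped in the holder at no fixed height: the top of its rim stands 80 to 94 mm above the origin, to be found by touch or sight. It does not slip when pressed.
- box_axis (a point): Point on the box's vertical centre line, 80 mm above the origin. Outward rim 10 mm thick, 121 mm long at its top, 125 mm at its underside, 80 mm wide; body 110 x 74 mm. Mouth 104 x 64 mm: the cover's plug has 1.5 mm play each side, with a 2.5 mm lead-in bevel; nothing inside stops the plug. The cover is home when its plate lies on the rim.
- tray_lid: Not part of the job, leave it: a plain flat grey lid, 100 x 70 x 6 mm, without clips or plug, with the same bar handle. Origin: centre of its underside. It and the cover lie side by side, in either order.
- tint_bowl: Bystander: black tint bowl, 110 mm wide, 55 mm high; origin under its centre.
- developer: Bystander: white bottle, 64 mm wide, 190 mm tall; origin under its centre.
- wax_jar: Bystander: black jar, 50 mm wide, 50 mm tall; origin under its centre.
- carton_a: Bystander: red carton 45 x 150 x 35 mm, lying; origin under its centre.
- carton_b: Bystander: white carton 35 x 145 x 35 mm, lying on the red one; origin under its centre.
- tint_brush: Bystander: brush lying on the table, along its x.
Mind the look-alikes: they are no part of the job. Leave any turquoise look-alike of the cover alone.

How it is judged:
On the way:
1. the cover's plug has entered the box's mouth, square and not yet pressed home (z of cover in the frame of box between 0.0965 and 0.108 m and horizontal distance between cover and box below 0.004 m and angle between cover's own z axis and vertical below 0.1 rad).
At the end, for the whole second after the job is handed in: The cover lies at rest on the box, centred within 3 mm, yaw within 0.05 rad, tilt within 0.03 rad, its plate at most 95.5 mm above the box's origin, and both clips have snapped home: no longer spread by the rim, so that only the cover's weight (under 4 N of contact in all) is left on the box (z of cover in the frame of box between 0.078 and 0.0955 m and contact force between cover and box below 4 N and horizontal distance between cover and box below 0.003 m and angle between the x axis of cover and the x axis of box, either way round below 0.05 rad and angle between cover's own z axis and vertical below 0.03 rad and linear speed of cover below 0.01 m/s); the robot touches nothing.
It fails at once if more than 60 N between the cover and the box (contact force between cover and box above 60 N).
It fails at once if the plain lid or another bystander moved more than 25 mm (distance of any of tray_lid, tint_bowl, developer, wax_jar, carton_a, carton_b, tint_brush from where it was at the start of the episode above 0.025 m).
It also fails if it takes over 61 s, if anything falls off the work surface, if the arm or the gripper's body presses on something with over 40 N, if the wrist force passes 120 N, or if a joint passes its speed limit or range.

## Working session

There is one attempt and no reset: what is moved stays moved. The work goes in short steps, Python scripts to look and compute and a shell command to move; the robot and the scene stay as the last step left them, time stands still between calls to the robot, and variables do not carry over. Pictures are saved under pics/ and viewed, and the job is handed in when it is done.

```bash
ls; mkdir -p pics
python3 - <<'E'
from station import ctrl
import cv2
o=ctrl.get_obs(); print(o)
for n in("scene","top","wrist"):
    c=ctrl.calibration(n); print(n,c)
    cv2.imwrite(f"pics/{n}0.png",ctrl.camera(n)[:,:,::-1])
E
```

```text
pics
{'time_s': 0.0, 'qpos': array([-1.20362118e+00,  3.00485933e-01,  1.52160226e+00, -5.72641213e-06,
        1.32068245e+00, -6.66167428e-02]), 'joint_vel': array([-0.00059789,  0.00025281, -0.00083905, -0.00025594, -0.00140863,
        0.00206622]), 'tau': array([ 8.67233175e-04, -5.31812954e+01, -3.52737844e+01,  7.08105136e-02,
        2.44845764e-02, -9.45825741e-05]), 'ee_pos': array([ 0.23105474, -0.49878904,  0.18256925]), 'eef_rot': array([-1.63270462,  1.56961832,  1.94268134]), 'force': array([-0.60312037, -0.12219878,  0.26527873]), 'moment': array([ 0.00315849,  0.02203757, -0.04138808]), 'grip_width': 0.09375732711627643}
scene {'K': array([[414.27304534,   0.        , 321.42698957],
       [  0.        , 414.27304534, 193.64623672],
       [  0.        ,   0.        ,   1.        ]]), 'R': array([[-0.75070415,  0.66057915,  0.00885757],
       [ 0.37956203,  0.44224321, -0.81262144],
       [-0.54071798, -0.6066763 , -0.58272458]]), 't': array([ 0.25884041, -0.24843531,  1.84512717])}
top {'K': array([[464.64838546,   0.        , 329.89742513],
       [  0.        , 464.64838546, 194.16871338],
       [  0.        ,   0.        ,   1.        ]]), 'R': array([[ 0.01930791, -0.99979157,  0.00663462],
       [-0.99743278, -0.01971918, -0.06884038],
       [ 0.06895686, -0.00528843, -0.99760563]]), 't': array([0.20259361, 0.5520824 , 1.24263954])}
wrist {'K': array([[350.78676333,   0.        , 321.53721105],
       [  0.        , 350.78676333, 197.91620875],
       [  0.        ,   0.        ,   1.        ]]), 'R': array([[ 4.20851248e-01, -9.07129646e-01, -1.78151755e-04],
       [-8.77981924e-01, -4.07377902e-01,  2.51378174e-01],
       [-2.28105169e-01, -1.05636404e-01, -9.67888931e-01]]), 't': array([-0.54985206, -0.02399911,  0.3900548 ])}
```

View pics/top0.png

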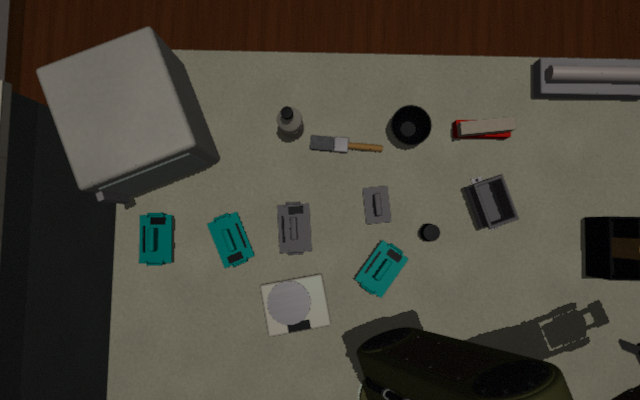

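View pics/scene0.png

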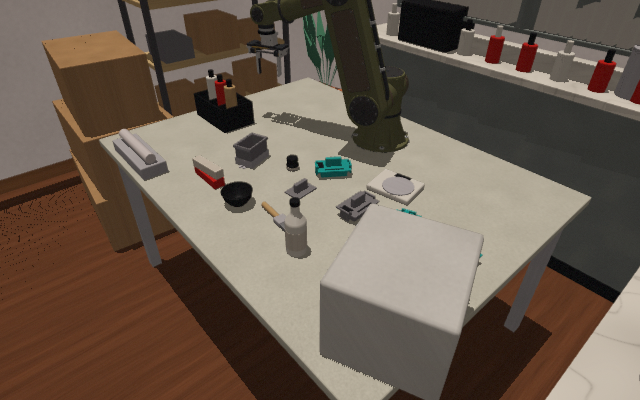

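View pics/wrist0.png

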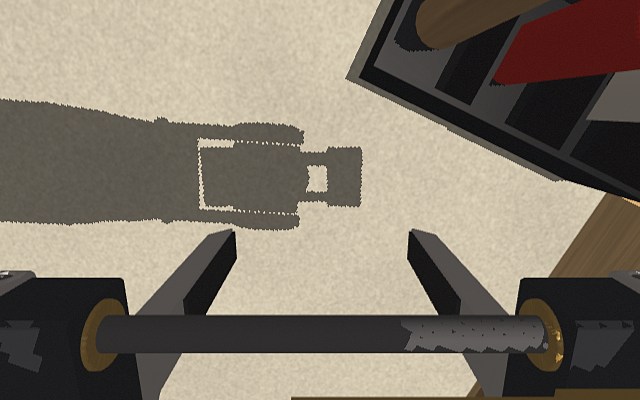

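The top view has four kinds of candidate:
- Grey piece at (294,228), larger, with tabs at its ends.
- Smaller grey piece at (376,204), plain. This is the tray lid.
- Turquoise look-alikes at (157,238), (231,240) and (382,268).
- Open box at (491,203).

The piece at (294,228) fits the cover by colour, size and clips. I'll confirm with a crop and measure it.

```bash
cat > h.py <<'E'
import numpy as np, cv2
from station import ctrl
def ray(n,uv,z,c=None):
    c=c or ctrl.calibration(n); K,R,t=c["K"],c["R"],c["t"]
    C=-R.T@t; d=R.T@np.linalg.inv(K)@np.array([uv[0],uv[1],1.])
    return C+d*(z-C[2])/d[2]
def proj(n,X,c=None):
    c=c or ctrl.calibration(n); p=c["K"]@(c["R"]@np.asarray(X,float)+c["t"]); return p[:2]/p[2]
E
python3 - <<'E'
from h import *
im=cv2.imread("pics/top0.png")
a=cv2.resize(im[190:265,260:410],None,fx=5,fy=5,interpolation=cv2.INTER_CUBIC)
cv2.imwrite("pics/cropc.png",a)
b=cv2.resize(im[165:240,455:530],None,fx=8,fy=8,interpolation=cv2.INTER_CUBIC)
cv2.imwrite("pics/cropb.png",b)
for n,uv,z in(("cover",(294.5,228),.035),("lid",(376,204),.006),("box",(491,202),.087),("handle",(294,228),.069),("bottle",(290,122),.1),("wax",(429,232),.05)): print(n,ray("top",uv,z))
E
```

```text
cover [0.45470729 0.30594015 0.035     ]
lid [0.524388   0.08653264 0.006     ]
box [ 0.53129344 -0.20043762  0.087     ]
handle [0.45485646 0.30488077 0.069     ]
bottle [0.72578048 0.3196235  0.1       ]
wax [ 0.45110638 -0.04946324  0.05      ]
```

View pics/cropc.png

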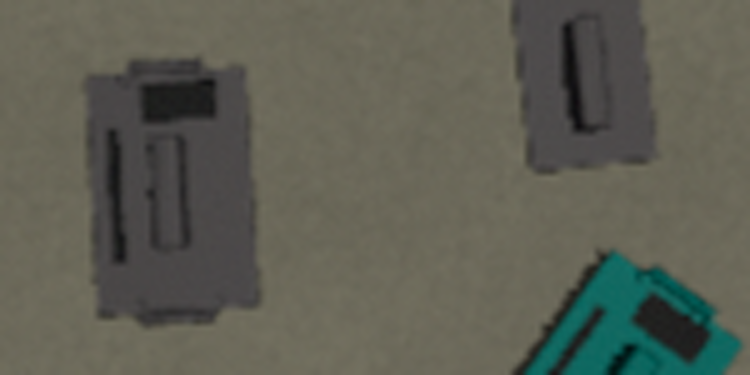

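View pics/cropb.png

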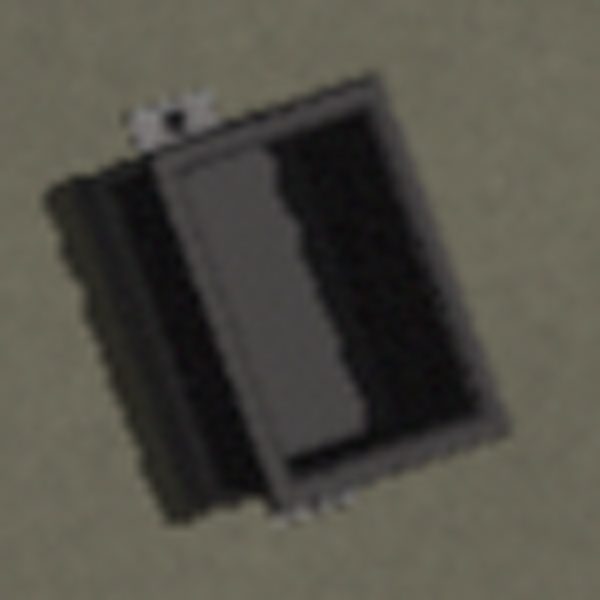

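The crop confirms it. The grey piece at crop (175,195) has clip tabs at both ends, (165,65) and (175,315). The one at (585,70) is plain. Next I'll measure from the corners.

```bash
cat >> h.py <<'E'
from scipy.spatial.transform import Rotation as Ro
def tool(o): return Ro.from_euler("xyz",o["eef_rot"]).as_matrix()
E
python3 - <<'E'
from h import *
def pl(C,sc,off,z,names="top"):
    P=np.array([ray("top",(off[0]+(u+.5)/sc-.5,off[1]+(v+.5)/sc-.5),z) for u,v in C]);
    e=[np.linalg.norm(P[i]-P[(i+1)%4]) for i in range(4)]
    d=P[2]-P[1]; print(P.mean(0).round(4),np.round(e,4),"yaw",np.degrees(np.arctan2(d[1],d[0]))%180)
    d=P[3]-P[0];print(np.degrees(np.arctan2(d[1],d[0]))%180)
pl([(87,75),(243,68),(260,305),(100,317)],5,(260,190),.035)
pl([(150,137),(183,135),(188,246),(156,250)],5,(260,190),.069)
for z in(.08,.094): pl([(155,155),(378,75),(510,432),(280,505)],8,(455,165),z)
o=ctrl.get_obs(); print(tool(o).round(3))
c=ctrl.calibration("wrist"); C=-c["R"].T@c["t"]; print("cam in tool",tool(o).T@(C-o["ee_pos"]), (c["R"]@tool(o)).round(3))
E
```

```text
[0.4553 0.307  0.035 ] [0.0834 0.1263 0.0851 0.1287] yaw 5.387002043069856
4.623779012950848
[0.4549 0.3063 0.069 ] [0.0171 0.0574 0.0167 0.0585] yaw 3.97206592419397
4.4879850691687295
[ 0.5347 -0.2156  0.08  ] [0.0776 0.1223 0.0785 0.1192] yaw 20.05033162650531
19.636505960180045
[ 0.5338 -0.2105  0.094 ] [0.0767 0.1208 0.0775 0.1178] yaw 20.050331626505283
19.636505960180045
[[-0.     0.42  -0.907]
 [ 0.001 -0.907 -0.42 ]
 [-1.    -0.001 -0.   ]]
cam in tool [-2.00802275e-01 -7.11512791e-05 -7.51371679e-02] [[-0.001  1.    -0.001]
 [-0.251  0.     0.968]
 [ 0.968  0.001  0.251]]
```

```bash
cat >> h.py <<'E'
def go(target,o=None):
    o=o or ctrl.get_obs(); d=tool(o).T@(np.array(target)-o["ee_pos"]); print("slide",d.round(4),"len",np.linalg.norm(d).round(3)); return d
def yawy(o): y=tool(o)[:,1]; return np.degrees(np.arctan2(y[1],y[0]))
E
python3 - <<'E'
from h import *
go((.461,-.247,.26))
E
```

```text
slide [-0.0771 -0.132  -0.3145] len 0.35
```

```bash
python3 -m creep '{"hand":[-1,-1,-1,-1,-1,-1,-1,-1,-1,-1,-1,-1],"slide":[[-0.03,-0.01,-0.02],[-0.05,-0.03,-0.05],[-0.065,-0.045,-0.085],[-0.077,-0.06,-0.12],[-0.077,-0.07,-0.155],[-0.077,-0.085,-0.19],[-0.077,-0.1,-0.225],[-0.077,-0.115,-0.26],[-0.077,-0.125,-0.29],[-0.077,-0.132,-0.314],[-0.077,-0.132,-0.314],[-0.077,-0.132,-0.314]],"spin":[0,0,0,0,0,0,0,0,0,0,0,0]}'
python3 - <<'E'
from h import *
o=ctrl.get_obs();c=ctrl.calibration("wrist"); im=ctrl.camera("wrist")
np.savez("w1.npz",**c); print(o["time_s"],o["ee_pos"],abs(o["joint_vel"]).max())
cv2.imwrite("pics/w1.png",im[:,:,::-1])
print([proj("wrist",(.534,-.2125,z),c).round(0) for z in(.08,.094)])
E
```

```text
time_s: 1.15
ee_pos: [0.461, -0.2465, 0.2598]
eef_rot: [-0.867, 1.57, 2.71]
force: [-0.3, -0.5, -0.7]
grip_width: 0.0943
1.15 [ 0.46101781 -0.24652719  0.25976623] 0.04246878873401176
[array([321., 101.]), array([321., 101.])]
```

View pics/w1.png

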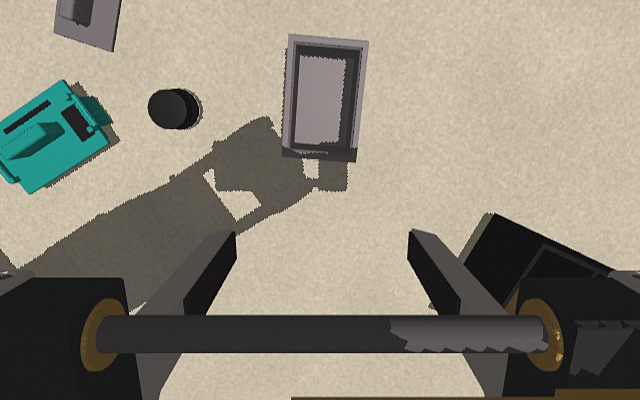

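The wrist view shows the open box with its rim corners near (290,36), (369,41), (358,150) and (283,150). I'll enlarge it to get sharper corners.

Run:
```python
from h import *
im=cv2.imread("pics/w1.png")
cv2.imwrite("pics/w1c.png",cv2.resize(im[25:170,265:385],None,fx=4,fy=4,interpolation=cv2.INTER_CUBIC))
```

```text
(no output)
```

View pics/w1c.png

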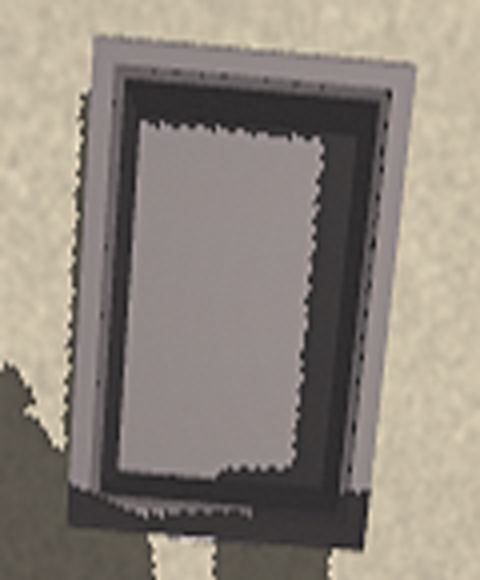

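Run:
```python
from h import *
c=dict(np.load("w1.npz"))
Q=[(265+(u+.5)/4-.5,25+(v+.5)/4-.5) for u,v in[(95,38),(415,65),(364,550),(69,526)]]
M=[(265+(u+.5)/4-.5,25+(v+.5)/4-.5) for u,v in[(114,68),(390,90),(342,508),(97,492)]]
for z in(.08,.087,.094):
  for q in(Q,M):
    P=np.array([ray("wrist",p,z,c) for p in q]); e=[np.linalg.norm(P[i]-P[(i+1)%4]) for i in range(4)]
    y=[np.degrees(np.arctan2(*(a-b)[1::-1]))%180 for a,b in((P[0],P[3]),(P[1],P[2]))]
    print(z,P.mean(0).round(4),np.round(e,4),np.round(y,2))
```

```text
0.08 [ 0.5354 -0.2142  0.08  ] [0.0804 0.1229 0.0806 0.1226] [20.34 20.44]
0.08 [ 0.5372 -0.2134  0.08  ] [0.0696 0.1057 0.0664 0.1063] [21.37 19.62]
0.087 [ 0.5353 -0.2142  0.087 ] [0.0789 0.1207 0.0791 0.1204] [20.34 20.44]
0.087 [ 0.537  -0.2134  0.087 ] [0.0684 0.1038 0.0652 0.1043] [21.37 19.62]
0.094 [ 0.5352 -0.2143  0.094 ] [0.0774 0.1184 0.0776 0.1181] [20.34 20.44]
0.094 [ 0.5369 -0.2135  0.094 ] [0.0671 0.1018 0.064  0.1024] [21.37 19.62]
```

Run:
```python
from h import *
o=ctrl.get_obs(); print(yawy(o)); go((.375,.30,.22))
```

```text
-65.10046485750587
slide [ 0.04   -0.5323 -0.1529] len 0.555
```

```bash
python3 -m creep '{"hand":[-1,-1,-1,-1,-1,-1,-1,-1,-1,-1,-1,-1],"slide":[[0,-0.02,-0.006],[0,-0.05,-0.014],[0,-0.09,-0.026],[0,-0.13,-0.037],[0,-0.17,-0.049],[0,-0.21,-0.06],[0,-0.25,-0.072],[0,-0.29,-0.083],[0.01,-0.33,-0.095],[0.02,-0.37,-0.106],[0.03,-0.405,-0.116],[0.04,-0.44,-0.126]],"spin":[0,2,4,6,8,10,12,14,16,18,20,20]}'
python3 - <<'E'
from h import *
o=ctrl.get_obs(); print(yawy(o)); go((.375,.30,.22))
E
```

```text
time_s: 2.2
ee_pos: [0.3894, 0.2059, 0.2199]
eef_rot: [-2.984, 1.57, 0.239]
force: [0.8, -1.4, 0.1]
grip_width: 0.0938
-85.34654188703361
slide [-0.0001 -0.095   0.0067] len 0.095
```

```bash
python3 -m creep '{"hand":[-1,-1,-1,-1,-1],"slide":[[0,-0.035,0.002],[0,-0.07,0.005],[0,-0.095,0.007],[0,-0.095,0.007],[0,-0.095,0.007]],"spin":[0,0,0,0,0]}'
python3 - <<'E'
from h import *
o=ctrl.get_obs();c=ctrl.calibration("wrist"); im=ctrl.camera("wrist")
np.savez("w2.npz",**c); print(o["time_s"],o["ee_pos"],abs(o["joint_vel"]).max(),yawy(o))
im=im[:,:,::-1];cv2.imwrite("pics/w2.png",im)
p=proj("wrist",(.455,.3065,.035),c);print(p)
x,y=int(p[0])-95,max(0,int(p[1])-110); print(x,y)
cv2.imwrite("pics/w2c.png",cv2.resize(im[y:y+200,x:x+190],None,fx=3,fy=3,interpolation=cv2.INTER_CUBIC))
E
```

```text
time_s: 2.62
ee_pos: [0.375, 0.2987, 0.2199]
eef_rot: [0.788, 1.57, -2.269]
force: [0.5, 0.5, 0.2]
grip_width: 0.094
2.6167 [0.37499898 0.29873522 0.2198697 ] 0.035560135212437234 -85.10325819870094
[321.13730799 101.5726984 ]
226 0
```

View pics/w2c.png

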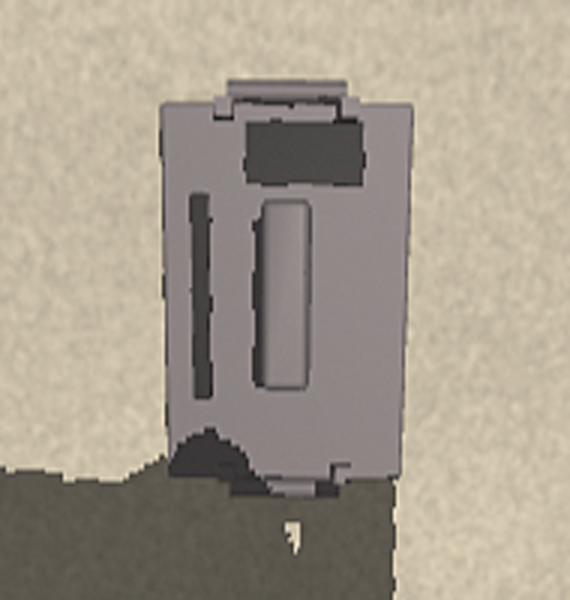

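View pics/w2.png

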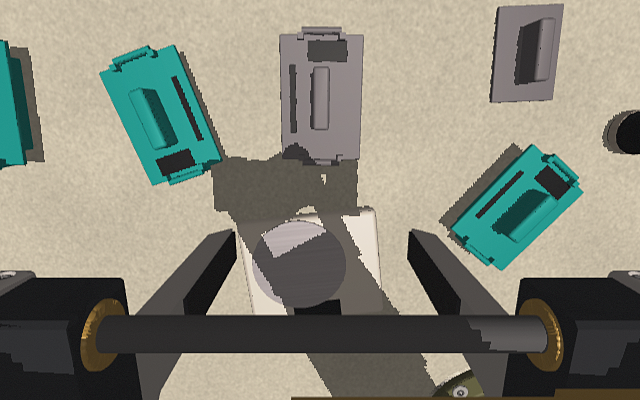

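The crop shows the grey cover with clip tabs top and bottom. Plate corners are at crop (161,103), (413,103), (401,478) and (168,478), and the bar is at (262–310, 200–388).

Run:
```python
from h import *
c=dict(np.load("w2.npz"))
f=lambda L:[(226+(u+.5)/3-.5,(v+.5)/3-.5) for u,v in L]
Q=f([(161,103),(413,103),(401,478),(168,478)]); H=f([(262,200),(310,200),(308,388),(262,388)])
for z,q in((.035,Q),(.069,H)):
    P=np.array([ray("wrist",p,z,c) for p in q]); e=[np.linalg.norm(P[i]-P[(i+1)%4]) for i in range(4)]
    y=[np.degrees(np.arctan2(*(a-b)[1::-1])) for a,b in((P[0],P[3]),(P[1],P[2]))]
    print(z,P.mean(0).round(4),np.round(e,4),np.round(y,2))
o=ctrl.get_obs(); go((.455,.3065,.13)); go((.455,.3065,.049))
```

```text
0.035 [0.4574 0.307  0.035 ] [0.0851 0.1272 0.0858 0.1271] [4.35 4.66]
0.069 [0.4575 0.307  0.069 ] [0.0151 0.0581 0.0151 0.0581] [4.58 4.59]
slide [ 0.09   -0.0017 -0.0802] len 0.121
slide [ 0.171  -0.0018 -0.0802] len 0.189
```

Run:
```python
from h import *
o=ctrl.get_obs(); go((.457,.307,.046))
```

```text
slide [ 0.174  -0.0021 -0.0823] len 0.192
```

```bash
python3 -m creep '{"hand":[-1,-1,-1,-1,-1,-1,-1,-1,-1,-1],"slide":[[0,-0.001,-0.035],[0.02,-0.002,-0.065],[0.05,-0.002,-0.0823],[0.08,-0.002,-0.0823],[0.11,-0.002,-0.0823],[0.135,-0.002,-0.0823],[0.155,-0.002,-0.0823],[0.167,-0.002,-0.0823],[0.174,-0.002,-0.0823],[0.174,-0.002,-0.0823]],"spin":[0.4,0.4,0.4,0.4,0.4,0.4,0.4,0.4,0.4,0.4]}' && python3 -m creep '{"hand":[0.2,0.6,1,1,1,1,1,1,1,1,1,1],"slide":[[0,0,0],[0,0,0],[0,0,0],[0,0,0],[0,0,0],[0,0,0],[0,0,0],[0,0,0],[0,0,0],[0,0,0],[0,0,0],[0,0,0]],"spin":[0,0,0,0,0,0,0,0,0,0,0,0]}' 40
python3 - <<'E'
from h import *
o=ctrl.get_obs(); print(o["time_s"],o["ee_pos"],o["force"],o["grip_width"],yawy(o))
cv2.imwrite("pics/w3.png",ctrl.camera("wrist")[:,:,::-1])
E
```

```text
time_s: 3.5
ee_pos: [0.4569, 0.3069, 0.0456]
eef_rot: [0.496, 1.57, -2.569]
force: [-0.7, -0.2, 0.1]
grip_width: 0.0941
time_s: 4.5
ee_pos: [0.4568, 0.3079, 0.0461]
eef_rot: [0.725, 1.571, -2.339]
force: [-0.6, -0.2, 0.1]
grip_width: 0.0176
4.5 [0.45680621 0.30790445 0.04613817] [-0.58766872 -0.20422868  0.07112354] 0.017573207053769267 -85.54586635788047
```

View pics/w3.png

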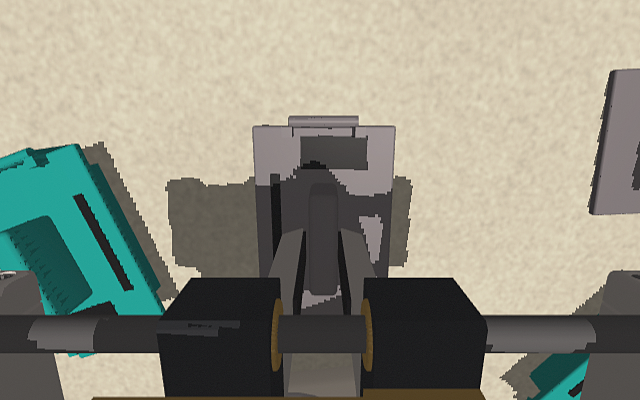

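The bar sits between the fingers around (322,235) and the opening is 17.6 mm. I'll settle the grip and lift straight up.

```bash
python3 -m creep '{"hand":[1,1,1,1],"slide":[[0,0,0],[0,0,0],[0,0,0],[0,0,0]],"spin":[0,0,0,0]}' 40 && python3 -m creep '{"hand":[1,1,1,1,1,1,1,1,1,1],"slide":[[-0.005,0,0],[-0.015,0,0],[-0.03,0,0],[-0.05,0,0],[-0.08,0,0],[-0.11,0,0],[-0.135,0,0],[-0.15,0,0],[-0.15,0,0],[-0.15,0,0]],"spin":[0,0,0,0,0,0,0,0,0,0]}'
python3 - <<'E'
from h import *
o=ctrl.get_obs(); c=ctrl.calibration("wrist"); print(o["time_s"],o["ee_pos"],o["force"],o["grip_width"],yawy(o))
np.savez("w4.npz",**c,ee=o["ee_pos"],T=tool(o))
cv2.imwrite("pics/w4.png",ctrl.camera("wrist")[:,:,::-1])
cv2.imwrite("pics/t4.png",ctrl.camera("top")[:,:,::-1])
E
```

```text
time_s: 4.88
ee_pos: [0.4568, 0.3079, 0.0462]
eef_rot: [2.808, 1.571, -0.256]
force: [-0.5, -1.4, 0.5]
grip_width: 0.0132
time_s: 5.72
ee_pos: [0.4569, 0.308, 0.1969]
eef_rot: [-2.647, 1.569, 0.572]
force: [-0.6, -0.2, -0.0]
grip_width: 0.0004
5.7167 [0.45689781 0.30804515 0.19689371] [-0.62863555 -0.19007261 -0.00087012] 0.0003575062077868153 -85.54395857025368
```

View pics/w4.png

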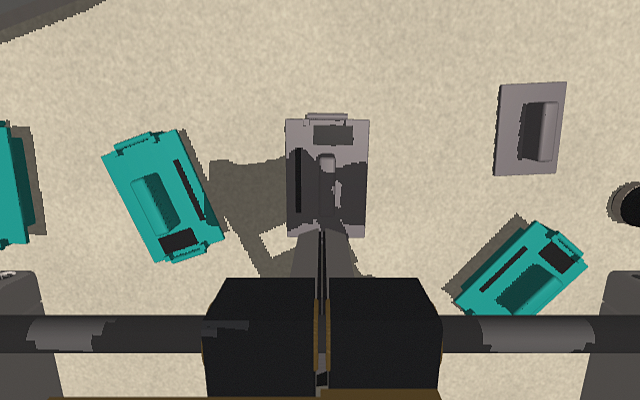

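The grip failed: the fingers closed to 0.4 mm and the cover stayed at about (327,178). I need to see why, so I'll enlarge both views and re-measure.

Run:
```python
from h import *
im=cv2.imread("pics/w3.png")
cv2.imwrite("pics/w3c.png",cv2.resize(im[110:350,220:430],None,fx=2.5,fy=2.5,interpolation=cv2.INTER_CUBIC))
im=cv2.imread("pics/w4.png")
cv2.imwrite("pics/w4c.png",cv2.resize(im[100:280,250:400],None,fx=3.3,fy=3.3,interpolation=cv2.INTER_CUBIC))
c=np.load("w4.npz"); cc={k:c[k] for k in"KRt"}
print(proj("w",c["ee"],cc), proj("w",c["ee"]+c["T"][:,0]*.008,cc), proj("w",c["ee"]-c["T"][:,0]*.011,cc))
print(proj("w",(.457,.307,.069),cc))
im=cv2.imread("pics/t4.png");
cv2.imwrite("pics/t4c.png",cv2.resize(im[180:280,230:400],None,fx=4,fy=4,interpolation=cv2.INTER_CUBIC))
```

```text
[322.57625863 234.36312599] [322.53419717 229.89604644] [322.63934373 241.06299233]
[323.32815983 187.70169464]
```

View pics/w3c.png

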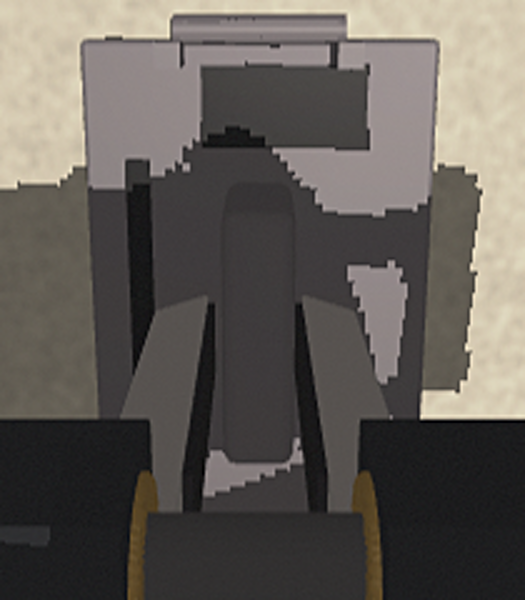

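View pics/w4c.png

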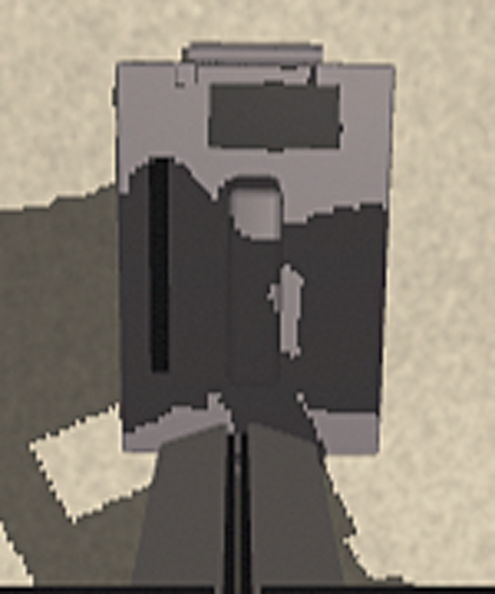

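View pics/t4c.png

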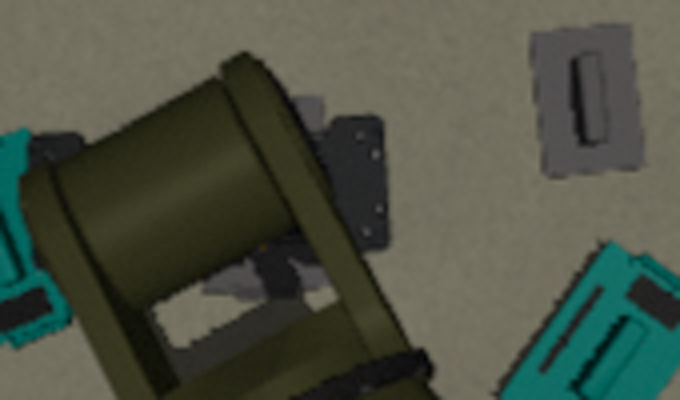

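Run:
```python
from h import *
c=np.load("w4.npz"); cc={k:c[k] for k in"KRt"}
f=lambda L:[(250+(u+.5)/3.3-.5,100+(v+.5)/3.3-.5) for u,v in L]
Q=f([(116,63),(395,65),(380,455),(123,452)]); H=f([(230,180),(282,180),(279,385),(229,385)])
for z,q in((.035,Q),(.069,H)):
    P=np.array([ray("wrist",p,z,cc) for p in q]); e=[np.linalg.norm(P[i]-P[(i+1)%4]) for i in range(4)]
    y=[np.degrees(np.arctan2(*(a-b)[1::-1])) for a,b in((P[0],P[3]),(P[1],P[2]))]
    print(z,P.mean(0).round(4),np.round(e,4),np.round(y,2))
```

```text
0.035 [0.4572 0.3036 0.035 ] [0.0854 0.1269 0.0857 0.1265] [4.05 4.18]
0.069 [0.459  0.3037 0.069 ] [0.0148 0.061  0.0149 0.061 ] [4.12 4.21]
```

The cover slid about 3 mm in −y, so the fingers touched it but never held it. I'll go back down, re-centred, and watch the closure in small steps.

```bash
python3 -m creep '{"hand":[-1,-1,-1,-1,-1,-1,-1,-1,-1,-1],"slide":[[0,0,0],[0,0,0],[0,0,0],[0,0,0],[0,0,0],[0,0,0],[0,0,0],[0,0,0],[0,0,0],[0,0,0]],"spin":[0,0,0,0,0,0,0,0,0,0]}' 40
python3 - <<'E'
from h import *
o=ctrl.get_obs();c=ctrl.calibration("wrist"); im=ctrl.camera("wrist")
np.savez("w5.npz",**c); print(o["ee_pos"],yawy(o))
go((.4578,.3037,.046))
cv2.imwrite("pics/w5.png",im[90:290,220:430,::-1].repeat(3,0).repeat(3,1)[:600])
E
```

```text
time_s: 6.65
ee_pos: [0.4568, 0.3079, 0.1962]
eef_rot: [0.844, 1.571, -2.22]
force: [0.3, -0.4, 0.1]
grip_width: 0.0637
[0.45679558 0.30791382 0.19616325] -85.54532809576466
slide [ 0.1502  0.0043 -0.0007] len 0.15
```

View pics/w5.png

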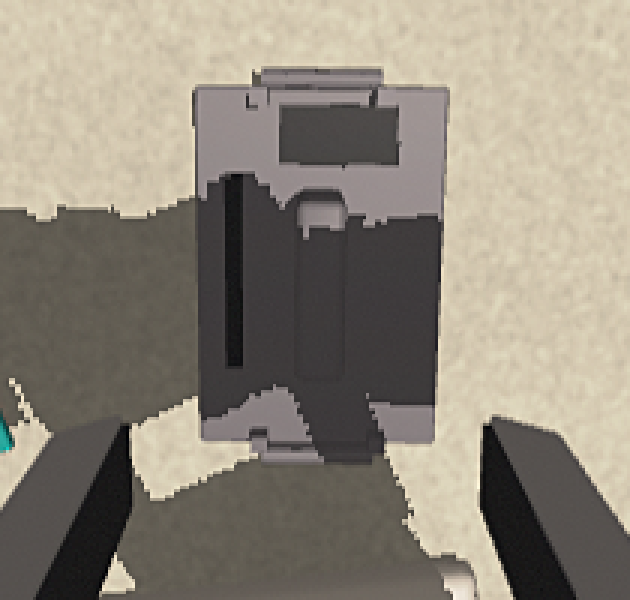

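```bash
python3 -m creep '{"hand":[-1,-1,-1,-1,-1,-1,-1,-1,-1],"slide":[[0,0.004,0],[0.03,0.004,-0.0007],[0.06,0.004,-0.0007],[0.09,0.004,-0.0007],[0.115,0.0043,-0.0007],[0.135,0.0043,-0.0007],[0.146,0.0043,-0.0007],[0.15,0.0043,-0.0007],[0.15,0.0043,-0.0007]],"spin":[-1.3,-1.3,-1.3,-1.3,-1.3,-1.3,-1.3,-1.3,-1.3]}' && python3 -m creep '{"hand":[1,1,1,1,1,1,1,1,1,1,1,1],"slide":[[0,0,0],[0,0,0],[0,0,0],[0,0,0],[0,0,0],[0,0,0],[0,0,0],[0,0,0],[0,0,0],[0,0,0],[0,0,0],[0,0,0]],"spin":[0,0,0,0,0,0,0,0,0,0,0,0]}' 30;
python3 -m creep '{"hand":[1],"slide":[[0,0,0]],"spin":[0]}'
python3 -m creep '{"hand":[1],"slide":[[0,0,0]],"spin":[0]}'
python3 -m creep '{"hand":[1],"slide":[[0,0,0]],"spin":[0]}'
python3 -m creep '{"hand":[1],"slide":[[0,0,0]],"spin":[0]}'
python3 - <<'E'
from h import *
o=ctrl.get_obs(); print(o["ee_pos"],o["force"],o["grip_width"],yawy(o))
im=ctrl.camera("wrist")
cv2.imwrite("pics/w6.png",cv2.resize(im[110:350,200:450,::-1],None,fx=2.5,fy=2.5))
E
```

```text
time_s: 7.45
ee_pos: [0.4578, 0.3037, 0.046]
eef_rot: [0.374, 1.57, -2.668]
force: [0.0, -0.7, 0.2]
grip_width: 0.0938
time_s: 8.45
ee_pos: [0.4578, 0.3037, 0.0461]
eef_rot: [0.188, 1.571, -2.853]
force: [0.2, 0.5, -0.2]
grip_width: 0.0174
time_s: 8.53
ee_pos: [0.4583, 0.3036, 0.0466]
eef_rot: [2.882, 1.57, -0.159]
force: [9.9, -29.8, 95.9]
grip_width: 0.012
time_s: 8.62
ee_pos: [0.4619, 0.3042, 0.0503]
eef_rot: [-2.99, 1.561, 0.253]
force: [8.7, -9.2, 30.2]
grip_width: 0.0045
time_s: 8.7
ee_pos: [0.4612, 0.3041, 0.0497]
eef_rot: [-2.956, 1.562, 0.286]
force: [8.1, -8.8, 27.9]
grip_width: 0.0011
time_s: 8.78
ee_pos: [0.4601, 0.3038, 0.0487]
eef_rot: [-2.984, 1.565, 0.258]
force: [5.0, -9.6, 22.1]
grip_width: 0.0002
[0.46014287 0.30379318 0.04870884] [ 5.0185876  -9.58585927 22.09211727] 0.0002495631819555233 -84.26221754395193
```

View pics/w6.png

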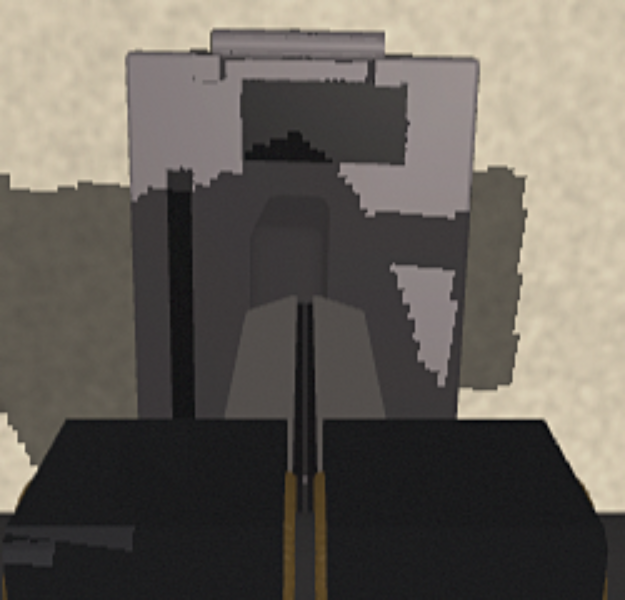

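The closure read 96 N and the fingers shut completely, so they can't be straddling the bar as I assumed. I'll check from the side camera before doing anything else.

Run:
```python
from h import *
im=ctrl.camera("scene")[:,:,::-1]; cv2.imwrite("pics/s6.png",im)
cv2.imwrite("pics/s6c.png",cv2.resize(im[120:260,270:440],None,fx=4.3,fy=4.3,interpolation=cv2.INTER_CUBIC))
im=cv2.imread("pics/scene0.png")
cv2.imwrite("pics/s0c.png",cv2.resize(im[160:260,270:420],None,fx=5,fy=5,interpolation=cv2.INTER_CUBIC))
```

```text
(no output)
```

View pics/s6c.png

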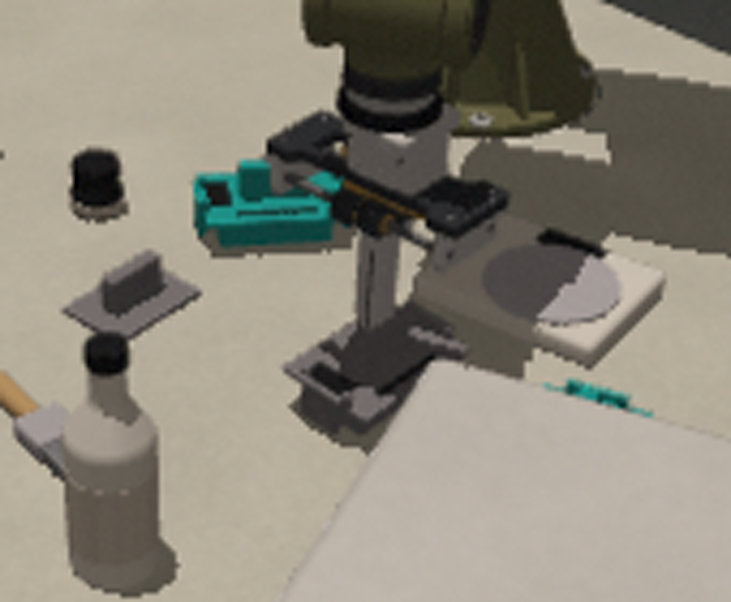

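View pics/s0c.png

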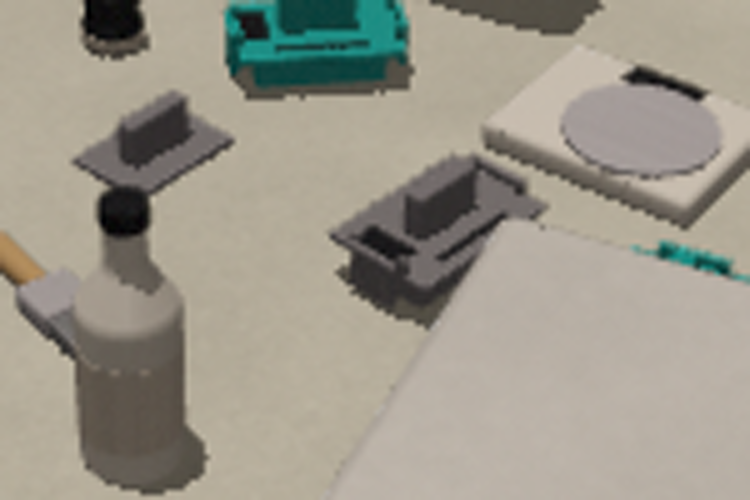

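Run:
```python
from h import *
o=ctrl.get_obs(); e=o["ee_pos"]; x=tool(o)[:,0]
f=lambda p:((p-[270,120])*4.3).round(0)
print("tcp",f(proj("scene",e)),"tip",f(proj("scene",e+.008*x)),"grasp",f(proj("scene",e-.011*x)))
for d in(-.03,.03):
  for z in(.035,.069): print(d,z,f(proj("scene",(.458+d*.997,.304+d*.07,z))))
print("wrist tip",proj("wrist",e+.008*x),"scene cam",-ctrl.calibration("scene")["R"].T@ctrl.calibration("scene")["t"])
```

```text
tcp [368. 344.] tip [368. 352.] grasp [369. 332.]
-0.03 0.035 [394. 341.]
-0.03 0.069 [397. 306.]
0.03 0.035 [344. 373.]
0.03 0.069 [346. 338.]
wrist tip [322.47599421 229.91951936] scene cam [1.28630263 1.05827917 0.8710244 ]
```

The fingers are sunk into the bar, which means the bar was squeezed out between them under too much closing drive. I'll lift clear and then retry with a light grip, closing in small stages.

```bash
python3 -m creep '{"hand":[1,1,1,1,1,1,1],"slide":[[-0.01,0,0],[-0.03,0,0],[-0.06,0,0],[-0.1,0,0],[-0.13,0,0],[-0.15,0,0],[-0.15,0,0]],"spin":[0,0,0,0,0,0,0]}' 8 && python3 -m creep '{"hand":[-1,-1,-1,-1,-1,-1,-1,-1,-1,-1,-1,-1],"slide":[[0,0,0.04],[0,0,0.06],[0,0,0.06],[0,0,0.06],[0,0,0.06],[0,0,0.06],[0,0,0.06],[0,0,0.06],[0,0,0.06],[0,0,0.06],[0,0,0.06],[0,0,0.06]],"spin":[0,0,0,0,0,0,0,0,0,0,0,0]}'
python3 - <<'E'
from h import *
o=ctrl.get_obs();c=ctrl.calibration("wrist"); im=ctrl.camera("wrist")
np.savez("w7.npz",**c); print(o["time_s"],o["ee_pos"],o["grip_width"],yawy(o))
cv2.imwrite("pics/w7.png",im[:,:,::-1])
cv2.imwrite("pics/w7c.png",cv2.resize(im[20:220,230:420,::-1],None,fx=3,fy=3,interpolation=cv2.INTER_CUBIC))
E
```

```text
time_s: 9.47
ee_pos: [0.4591, 0.3045, 0.201]
eef_rot: [-2.7, 1.564, 0.542]
force: [-0.3, 0.4, 0.9]
grip_width: 0.0006
time_s: 10.47
ee_pos: [0.3982, 0.2977, 0.1961]
eef_rot: [0.59, 1.571, -2.452]
force: [-0.6, -0.1, 0.0]
grip_width: 0.0771
10.4667 [0.39818905 0.29767023 0.1961279 ] 0.07709678052094497 -84.25016681963852
```

View pics/w7c.png

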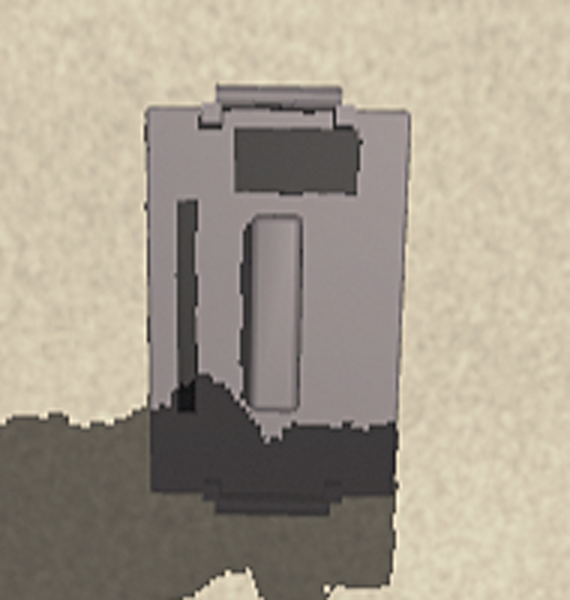

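The cover still stands level. Plate corners are at crop (147,107), (409,113), (395,493) and (151,492), and the bar is at (250–301, 215–411).

Run:
```python
from h import *
cc=dict(np.load("w7.npz"))
f=lambda L:[(230+(u+.5)/3-.5,20+(v+.5)/3-.5) for u,v in L]
Q=f([(147,107),(409,113),(395,493),(151,492)]); H=f([(250,215),(302,215),(299,411),(248,411)])
for z,q in((.035,Q),(.069,H)):
    P=np.array([ray("wrist",p,z,cc) for p in q]); e=[np.linalg.norm(P[i]-P[(i+1)%4]) for i in range(4)]
    y=[np.degrees(np.arctan2(*(a-b)[1::-1])) for a,b in((P[0],P[3]),(P[1],P[2]))]
    print(z,P.mean(0).round(4),np.round(e,4),np.round(y,2))
go((.458,.304,.052))
```

```text
0.035 [0.4571 0.3042 0.035 ] [0.0843 0.1251 0.0858 0.1265] [4.66 5.35]
0.069 [0.457  0.3044 0.069 ] [0.0155 0.0586 0.0159 0.0586] [4.83 5.23]
slide [ 0.1442 -0.0003 -0.0601] len 0.156
```

```bash
python3 -m creep '{"hand":[-1,-1,-1,-1,-1,-1,-1,-1,-1],"slide":[[0,0,-0.035],[0.03,0,-0.059],[0.06,0,-0.059],[0.09,0,-0.059],[0.115,0,-0.059],[0.135,0,-0.059],[0.144,0,-0.059],[0.148,0,-0.059],[0.148,0,-0.059]],"spin":[0.8,0.8,0.8,0.8,0.8,0.8,0.8,0.8,0.8]}' && python3 -m creep '{"hand":[0.58,0.58,0.58,0.58,0.58,0.58,0.58,0.58,0.58,0.58,0.58,0.58],"slide":[[0,0,0],[0,0,0],[0,0,0],[0,0,0],[0,0,0],[0,0,0],[0,0,0],[0,0,0],[0,0,0],[0,0,0],[0,0,0],[0,0,0]],"spin":[0,0,0,0,0,0,0,0,0,0,0,0]}' 6
python3 -m creep '{"hand":[0.62,0.64],"slide":[[0,0,0],[0,0,0]],"spin":[0,0]}'
python3 -m creep '{"hand":[0.65,0.66],"slide":[[0,0,0],[0,0,0]],"spin":[0,0]}'
python3 -m creep '{"hand":[0.67,0.68],"slide":[[0,0,0],[0,0,0]],"spin":[0,0]}'
python3 -m creep '{"hand":[0.69,0.7],"slide":[[0,0,0],[0,0,0]],"spin":[0,0]}'
```

```text
time_s: 11.27
ee_pos: [0.4569, 0.3036, 0.0481]
eef_rot: [0.462, 1.57, -2.593]
force: [-0.1, -0.1, 0.1]
grip_width: 0.0943
time_s: 12.27
ee_pos: [0.4568, 0.3036, 0.0481]
eef_rot: [0.843, 1.571, -2.212]
force: [-0.3, -0.1, 0.7]
grip_width: 0.0205
time_s: 12.43
ee_pos: [0.4568, 0.3036, 0.0481]
eef_rot: [0.261, 1.571, -2.794]
force: [0.3, 0.2, -0.6]
grip_width: 0.017
time_s: 12.6
ee_pos: [0.4568, 0.3036, 0.0481]
eef_rot: [0.701, 1.571, -2.354]
force: [0.6, -0.6, -0.0]
grip_width: 0.0162
time_s: 12.77
ee_pos: [0.4568, 0.3036, 0.0482]
eef_rot: [-1.73, 1.571, 1.498]
force: [-0.4, 0.7, -0.5]
grip_width: 0.0149
time_s: 12.93
ee_pos: [0.4569, 0.3036, 0.0482]
eef_rot: [-2.289, 1.571, 0.939]
force: [0.4, 0.6, -0.2]
grip_width: 0.014
```

```bash
python3 - <<'E'
from h import *
im=ctrl.camera("wrist")
cv2.imwrite("pics/w8.png",cv2.resize(im[110:350,200:450,::-1],None,fx=2.5,fy=2.5))
E
python3 -m creep '{"hand":[0.72,0.74],"slide":[[0,0,0],[0,0,0]],"spin":[0,0]}'
python3 -m creep '{"hand":[0.75,0.76],"slide":[[0,0,0],[0,0,0]],"spin":[0,0]}'
```

```text
time_s: 13.15
ee_pos: [0.4568, 0.3036, 0.0481]
eef_rot: [2.151, 1.571, -0.904]
force: [-0.2, -0.5, -0.4]
grip_width: 0.0127
time_s: 13.32
ee_pos: [0.4568, 0.3036, 0.0481]
eef_rot: [0.414, 1.571, -2.641]
force: [-1.0, 0.4, 0.6]
grip_width: 0.0115
```

View pics/w8.png

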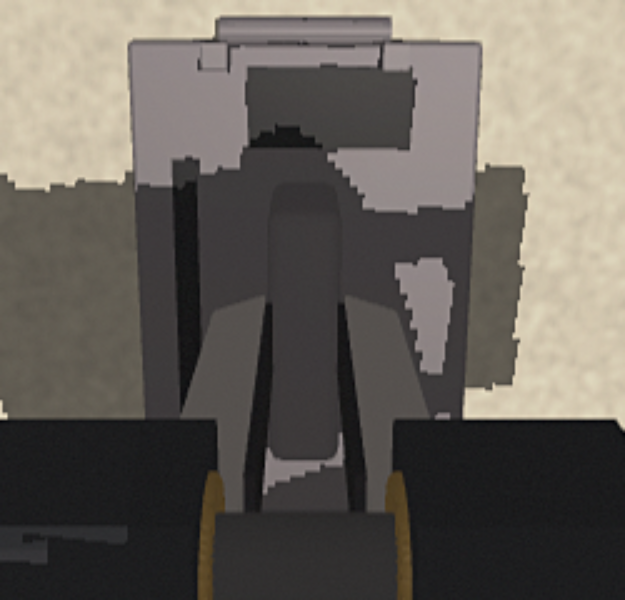

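Run:
```python
from h import *
im=ctrl.camera("wrist")
o=ctrl.get_obs(); print(o["grip_width"],o["tau"])
cv2.imwrite("pics/w9.png",cv2.resize(im[150:330,250:400,::-1],None,fx=3.3,fy=3.3))
im=ctrl.camera("scene")
cv2.imwrite("pics/s9.png",cv2.resize(im[150:230,310:410,::-1],None,fx=7,fy=7))
```

```text
0.01129644291817381 [-1.06102474e-03 -5.65422070e+01 -3.04644263e+01 -1.44494144e-02
 -7.38678547e-02  1.17054739e-05]
```

View pics/w9.png

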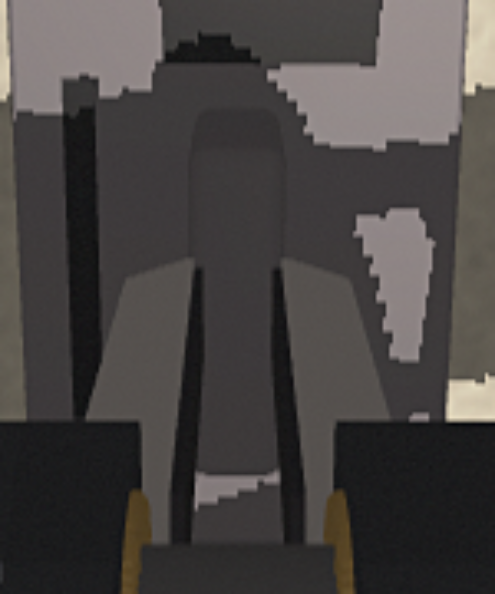

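View pics/s9.png

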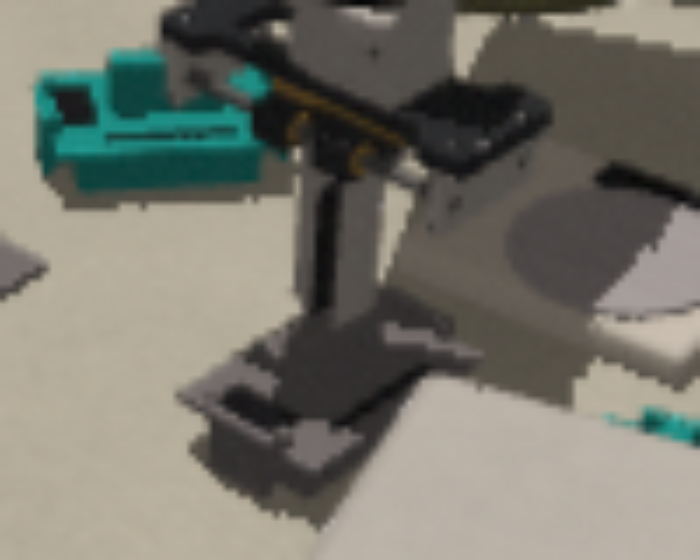

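```bash
python3 -m creep '{"hand":[0.78,0.8],"slide":[[0,0,0],[0,0,0]],"spin":[0,0]}'
python3 -m creep '{"hand":[0.82,0.84],"slide":[[0,0,0],[0,0,0]],"spin":[0,0]}'
python3 -m creep '{"hand":[0.86,0.86],"slide":[[0,0,0],[0,0,0]],"spin":[0,0]}'
python3 - <<'E'
from h import *
im=ctrl.camera("wrist")
cv2.imwrite("pics/w10.png",cv2.resize(im[150:330,250:400,::-1],None,fx=3.3,fy=3.3))
E
```

```text
time_s: 13.58
ee_pos: [0.4569, 0.3036, 0.0482]
eef_rot: [-1.302, 1.571, 1.926]
force: [0.9, 1.0, -0.1]
grip_width: 0.0098
time_s: 13.75
ee_pos: [0.4568, 0.3036, 0.0481]
eef_rot: [0.075, 1.571, -2.98]
force: [-0.3, 0.7, 0.2]
grip_width: 0.0076
time_s: 13.92
ee_pos: [0.4569, 0.3036, 0.0482]
eef_rot: [-2.872, 1.571, 0.356]
force: [0.0, 0.2, 0.2]
grip_width: 0.0065
```

View pics/w10.png

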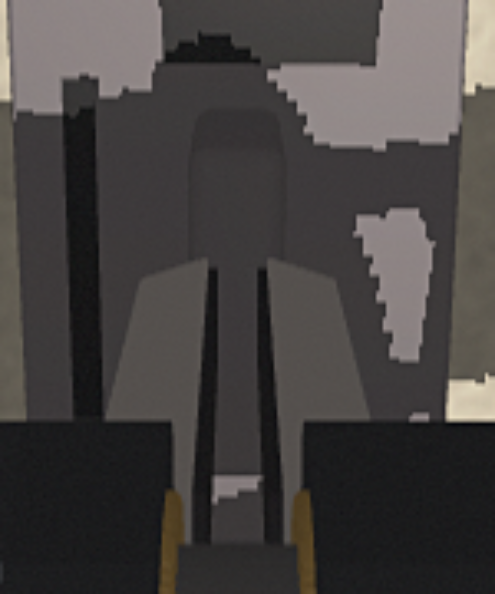

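Here the shut fingers pass in front of the bar in the image with no resistance. So they are above the bar top, and the real tips sit roughly 25 mm higher than I assumed. I'll half-open and go down slowly until I feel the plate.

```bash
python3 -m creep '{"hand":[0.1,0.1,0.1,0.1,0.1,0.1,0.1],"slide":[[0,0,0],[0,0,0],[0,0,0],[0,0,0],[0,0,0],[0,0,0],[0,0,0]],"spin":[0,0,0,0,0,0,0]}'
python3 -m creep '{"hand":[0.1,0.1,0.1,0.1],"slide":[[0.002,0,0],[0.004,0,0],[0.006,0,0],[0.008,0,0]],"spin":[0,0,0,0]}'
python3 -m creep '{"hand":[0.1,0.1],"slide":[[0.002,0,0],[0.004,0,0]],"spin":[0,0]}'
python3 - <<'E'
from h import *
im=ctrl.camera("wrist")
cv2.imwrite("pics/w11.png",cv2.resize(im[110:350,200:450,::-1],None,fx=2.5,fy=2.5))
im=ctrl.camera("scene")
cv2.imwrite("pics/s11.png",cv2.resize(im[150:230,310:410,::-1],None,fx=6,fy=6))
E
```

```text
time_s: 14.55
ee_pos: [0.4568, 0.3036, 0.0481]
eef_rot: [-0.078, 1.571, -3.133]
force: [-0.7, 0.3, 0.1]
grip_width: 0.042
time_s: 14.88
ee_pos: [0.4568, 0.3036, 0.0399]
eef_rot: [0.352, 1.571, -2.703]
force: [-0.3, -0.9, -0.4]
grip_width: 0.0421
time_s: 15.05
ee_pos: [0.4568, 0.3036, 0.0359]
eef_rot: [0.126, 1.571, -2.929]
force: [-0.3, 0.7, 0.7]
grip_width: 0.0419
```

View pics/w11.png

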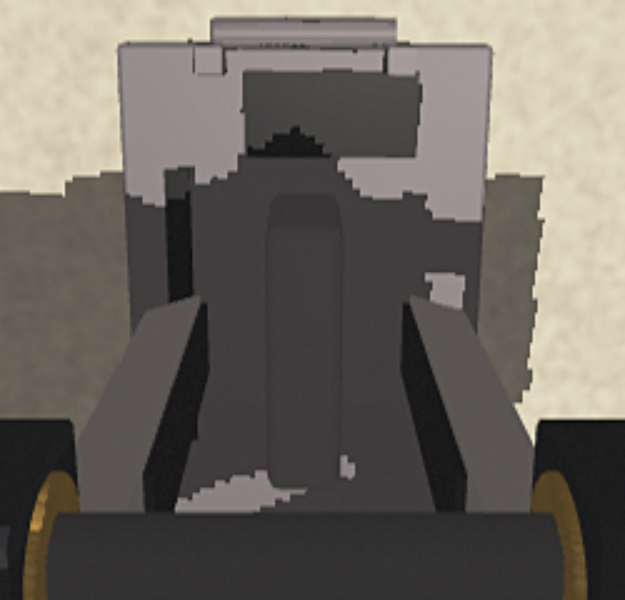

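View pics/s11.png

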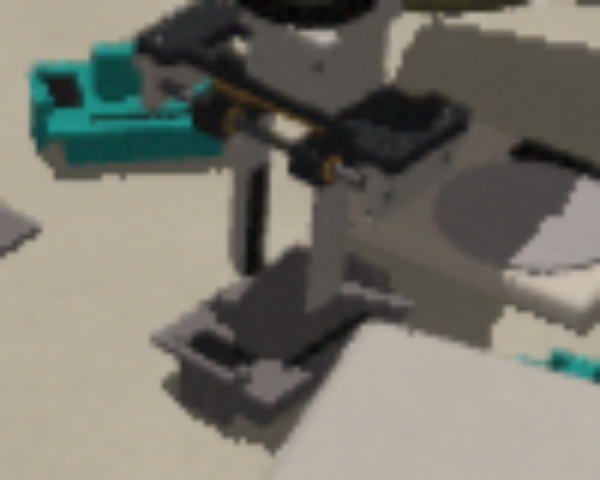

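```bash
python3 -m creep '{"hand":[0.1,0.1,0.1,0.1],"slide":[[0.003,0,0],[0.006,0,0],[0.009,0,0],[0.01,0,0]],"spin":[0,0,0,0]}'
python3 -m creep '{"hand":[0.1,0.1],"slide":[[0.002,0,0],[0.003,0,0]],"spin":[0,0]}'
python3 -m creep '{"hand":[0.1,0.1],"slide":[[0.002,0,0],[0.003,0,0]],"spin":[0,0]}'
python3 -m creep '{"hand":[0.5,0.5,0.5,0.5,0.52,0.54],"slide":[[0,0,0],[0,0,0],[0,0,0],[0,0,0],[0,0,0],[0,0,0]],"spin":[0,0,0,0,0,0]}' 10
python3 -m creep '{"hand":[0.6,0.62,0.64],"slide":[[0,0,0],[0,0,0],[0,0,0]],"spin":[0,0,0]}'
python3 -m creep '{"hand":[0.66,0.68,0.7],"slide":[[0,0,0],[0,0,0],[0,0,0]],"spin":[0,0,0]}'
python3 -m creep '{"hand":[0.74,0.78,0.8],"slide":[[0,0,0],[0,0,0],[0,0,0]],"spin":[0,0,0]}'
```

```text
time_s: 15.48
ee_pos: [0.4566, 0.3035, 0.0255]
eef_rot: [0.386, 1.57, -2.669]
force: [0.8, -0.5, -0.5]
grip_width: 0.0424
time_s: 15.65
ee_pos: [0.4568, 0.3036, 0.0229]
eef_rot: [0.432, 1.571, -2.623]
force: [1.1, -0.2, 0.3]
grip_width: 0.0422
time_s: 15.82
ee_pos: [0.4568, 0.3036, 0.0199]
eef_rot: [0.293, 1.571, -2.762]
force: [1.5, 0.1, 0.7]
grip_width: 0.0423
time_s: 16.32
ee_pos: [0.4569, 0.3036, 0.0202]
eef_rot: [-2.586, 1.571, 0.642]
force: [0.5, -0.0, 1.2]
grip_width: 0.0218
time_s: 16.57
ee_pos: [0.4569, 0.3036, 0.0202]
eef_rot: [-2.433, 1.571, 0.795]
force: [0.1, -0.4, -0.5]
grip_width: 0.0169
time_s: 16.82
ee_pos: [0.4569, 0.3036, 0.0202]
eef_rot: [-2.133, 1.571, 1.095]
force: [-0.7, -0.9, 0.2]
grip_width: 0.0161
time_s: 17.07
ee_pos: [0.4569, 0.3037, 0.0202]
eef_rot: [-2.275, 1.571, 0.953]
force: [-0.5, 1.6, -1.0]
grip_width: 0.0161
```

The fingers now stop on the bar at 16.1 mm, so the bar is really held; the tool is about 30 mm shorter than its reading. I'll tighten the grip and test-lift.

```bash
python3 -m creep '{"hand":[1,1,1,1],"slide":[[0,0,0],[0,0,0],[0,0,0],[0,0,0]],"spin":[0,0,0,0]}' 40
python3 -m creep '{"hand":[1,1,1,1,1,1,1,1,1],"slide":[[-0.005,0,0],[-0.015,0,0],[-0.03,0,0],[-0.055,0,0],[-0.085,0,0],[-0.11,0,0],[-0.13,0,0],[-0.14,0,0],[-0.14,0,0]],"spin":[0,0,0,0,0,0,0,0,0]}'
python3 - <<'E'
from h import *
o=ctrl.get_obs(); print(yawy(o)+90); im=ctrl.camera("wrist")
cv2.imwrite("pics/w12.png",im[:,:,::-1])
d=go((.5353,-.2145,.1602),o)
E
```

```text
time_s: 17.4
ee_pos: [0.4569, 0.3036, 0.0201]
eef_rot: [-2.263, 1.571, 0.965]
force: [-0.4, 0.3, -0.4]
grip_width: 0.0153
time_s: 18.15
ee_pos: [0.4576, 0.304, 0.1627]
eef_rot: [-2.723, 1.567, 0.505]
force: [-0.2, -0.3, -0.7]
grip_width: 0.0157
4.954650064030716
slide [ 0.0018  0.5233 -0.0326] len 0.524
```

View pics/w12.png

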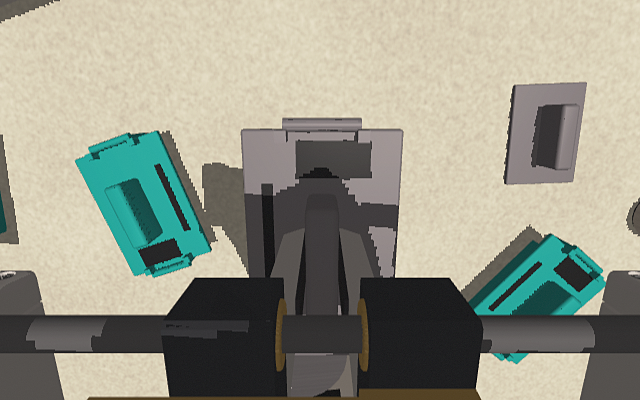

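The cover is lifted and held level; the plate fills (242–403, 130–275). Next I'll carry it to hover over the box.

```bash
python3 -m creep '{"hand":[1,1,1,1,1,1,1,1,1,1,1,1],"slide":[[0,0.015,-0.001],[0,0.04,-0.003],[0,0.07,-0.005],[0,0.105,-0.007],[0,0.14,-0.009],[0,0.175,-0.011],[0,0.21,-0.013],[0,0.245,-0.015],[0,0.28,-0.017],[0,0.315,-0.019],[0,0.35,-0.021],[0,0.38,-0.022]],"spin":[0,0,-1,-2,-4,-6,-8,-10,-12,-14,-15.2,-15.2]}'
python3 - <<'E'
from h import *
o=ctrl.get_obs(); print(yawy(o)+90)
d=go((.5353,-.2145,.1602),o)
E
```

```text
time_s: 19.2
ee_pos: [0.5109, -0.0752, 0.1585]
eef_rot: [-0.505, 1.568, 2.989]
force: [1.1, 0.3, -0.6]
grip_width: 0.0158
20.205659336041165
slide [-0.0018  0.1392  0.0252] len 0.141
```

Run:
```python
from h import *
c=ctrl.calibration("wrist"); im=ctrl.camera("wrist")
np.savez("w13.npz",**c)
cv2.imwrite("pics/w13.png",im[:,:,::-1])
print(proj("wrist",(.5353,-.2145,.084),c))
```

```text
[489.0374702  231.41936167]
```

View pics/w13.png

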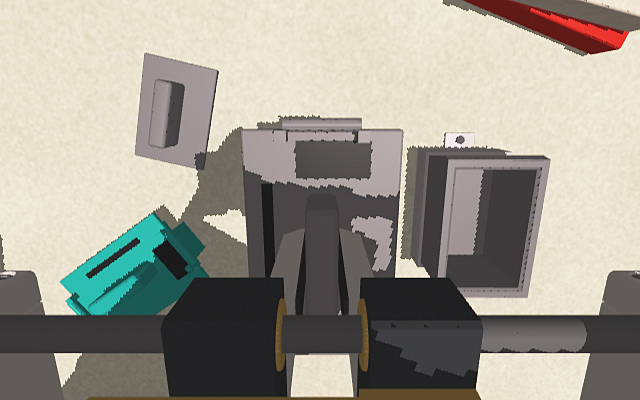

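Run:
```python
from h import *
im=cv2.imread("pics/w13.png")
cv2.imwrite("pics/w13a.png",cv2.resize(im[140:310,410:570],None,fx=3.5,fy=3.5,interpolation=cv2.INTER_CUBIC))
cv2.imwrite("pics/w13b.png",cv2.resize(im[110:290,230:415],None,fx=3.2,fy=3.2,interpolation=cv2.INTER_CUBIC))
```

```text
(no output)
```

View pics/w13a.png

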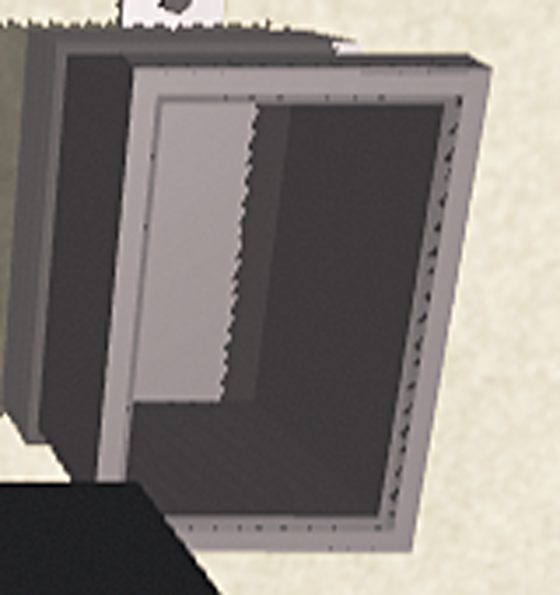

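View pics/w13b.png

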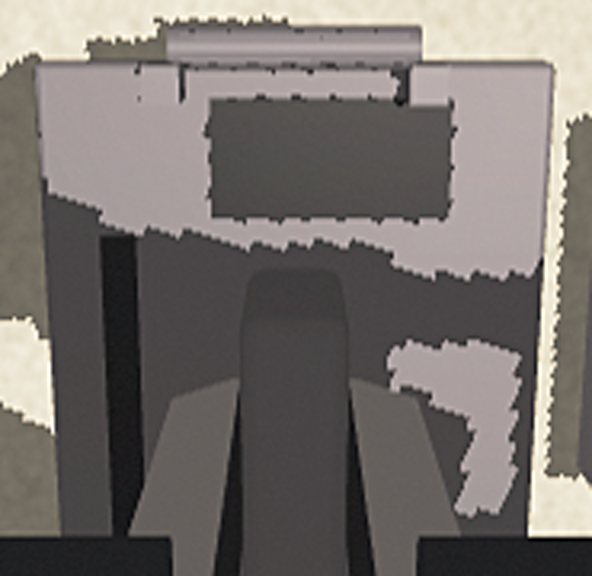

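Run:
```python
from h import *
c=dict(np.load("w13.npz")); o=ctrl.get_obs(); T=tool(o); e=o["ee_pos"]; print(e,yawy(o)+90)
Q=[(410+(u+.5)/3.5-.5,140+(v+.5)/3.5-.5) for u,v in[(133,67),(490,68),(411,549),(91,550)]]
for z in(.08,.084,.088,.092):
    P=np.array([ray("w",p,z,c) for p in Q]); L=[np.linalg.norm(P[i]-P[(i+1)%4]) for i in range(4)]
    y=[np.degrees(np.arctan2(*(a-b)[1::-1])) for a,b in((P[0],P[3]),(P[1],P[2]))]
    print(z,P.mean(0).round(4),np.round(L,4),np.round(y,2), "tool",(T.T@(P.mean(0)-e)).round(4))
C=[(230+(u+.5)/3.2-.5,110+(v+.5)/3.2-.5) for u,v in[(38,64),(553,64),(527,535),(60,535)]]
for z in(.166,.170,.1735,.178):
    P=np.array([ray("w",p,z,c) for p in C]); m=(P[0]+P[1])/2
    y=[np.degrees(np.arctan2(*(a-b)[1::-1])) for a,b in((P[0],P[3]),(P[1],P[2]))]
    print(z,np.linalg.norm(P[0]-P[1]).round(4),np.linalg.norm(P[2]-P[3]).round(4),y,"far mid tool",(T.T@(m-e)).round(4), "other mid",(T.T@((P[2]+P[3])/2-e)).round(4))
```

```text
[ 0.51127024 -0.078905    0.15840067] 20.017619188668334
0.08 [ 0.5348 -0.2173  0.08  ] [0.0815 0.1226 0.0811 0.1231] [20.5  20.31] tool [0.0784 0.1381 0.0251]
0.084 [ 0.5355 -0.2149  0.084 ] [0.0804 0.1208 0.08   0.1213] [20.5  20.31] tool [0.0744 0.1361 0.0236]
0.088 [ 0.5361 -0.2125  0.088 ] [0.0792 0.1191 0.0788 0.1196] [20.5  20.31] tool [0.0704 0.134  0.0222]
0.092 [ 0.5368 -0.2101  0.092 ] [0.078  0.1173 0.0776 0.1178] [20.5  20.31] tool [0.0664 0.132  0.0207]
0.166 0.0872 0.0883 [np.float64(19.64616100555879), np.float64(20.373044828758857)] far mid tool [-0.0078 -0.0037 -0.0641] other mid [-0.0075 -0.0037  0.0235]
0.17 0.0854 0.0864 [np.float64(19.64616100555879), np.float64(20.37304482875884)] far mid tool [-0.0118 -0.0037 -0.0643] other mid [-0.0115 -0.0037  0.0214]
0.1735 0.0838 0.0848 [np.float64(19.64616100555878), np.float64(20.373044828758854)] far mid tool [-0.0153 -0.0037 -0.0646] other mid [-0.015  -0.0037  0.0196]
0.178 0.0817 0.0828 [np.float64(19.64616100555877), np.float64(20.373044828758825)] far mid tool [-0.0198 -0.0037 -0.0648] other mid [-0.0196 -0.0037  0.0173]
```

The two measurements agree: rim top at about 84 mm, box centre (0.5355, −0.2149), yaw 20.4°. The cover is centred on the tool. I'll move over the box.

Run:
```python
from h import *
o=ctrl.get_obs(); print(o["ee_pos"],abs(o["joint_vel"]).max()); go((.5355,-.2149,.145),o)
```

```text
[ 0.51127024 -0.078905    0.15840067] 0.13674165749056374
slide [0.0134 0.1361 0.0238] len 0.139
```

```bash
python3 -m creep '{"hand":[1,1,1,1,1,1,1,1,1],"slide":[[0,0.02,0.004],[0,0.045,0.008],[0,0.075,0.013],[0,0.1,0.018],[0,0.12,0.022],[0,0.132,0.024],[0,0.136,0.024],[0,0.136,0.024],[0,0.136,0.024]],"spin":[0,0,-0.4,-0.4,-0.4,-0.4,-0.4,-0.4,-0.4]}'
python3 - <<'E'
from h import *
o=ctrl.get_obs(); print(o["ee_pos"],yawy(o)+90,abs(o["joint_vel"]).max()); go((.5355,-.2149,.12),o)
E
```

```text
time_s: 20.0
ee_pos: [0.5358, -0.2081, 0.1596]
eef_rot: [-0.945, 1.57, 2.556]
force: [-0.2, 0.5, -0.1]
grip_width: 0.0159
[ 0.53575832 -0.20809191  0.15962164] 20.57919014098303 0.01000072690605019
slide [0.0396 0.0063 0.0026] len 0.04
```

```bash
python3 -m creep '{"hand":[1,1,1,1,1,1],"slide":[[0,0.004,0.002],[0.012,0.0063,0.0026],[0.025,0.0063,0.0026],[0.035,0.0063,0.0026],[0.0396,0.0063,0.0026],[0.0396,0.0063,0.0026]],"spin":[0.2,0.2,0.2,0.2,0.2,0.2]}'
python3 -m creep '{"hand":[1,1],"slide":[[0,0,0],[0,0,0]],"spin":[0,0]}'
python3 - <<'E'
from h import *
o=ctrl.get_obs(); print(o["ee_pos"],yawy(o)+90,abs(o["joint_vel"]).max()); go((.5355,-.2149,.108),o)
for n in("wrist","scene","top"):
    im=ctrl.camera(n)[:,:,::-1]; cv2.imwrite(f"pics/{n}14.png",im)
    p=proj(n,(.5355,-.2149,.1)).astype(int)
    s={"wrist":(130,130,3),"scene":(45,35,7),"top":(45,40,7)}[n]
    cv2.imwrite(f"pics/{n}14c.png",cv2.resize(im[max(0,p[1]-s[1]):p[1]+s[1],p[0]-s[0]:p[0]+s[0]],None,fx=s[2],fy=s[2],interpolation=cv2.INTER_CUBIC)[:600,:800])
E
```

```text
time_s: 20.5
ee_pos: [0.5352, -0.2154, 0.1191]
eef_rot: [-0.815, 1.569, 2.682]
force: [-0.5, 0.0, -0.9]
grip_width: 0.0156
time_s: 20.67
ee_pos: [0.536, -0.2159, 0.1211]
eef_rot: [2.332, 1.57, -0.455]
force: [0.2, 0.5, -0.7]
grip_width: 0.0159
[ 0.53599021 -0.21588703  0.12112234] 20.36072526953231 0.002877107055716635
slide [ 0.0131 -0.0011  0.0001] len 0.013
```

View pics/scene14c.png

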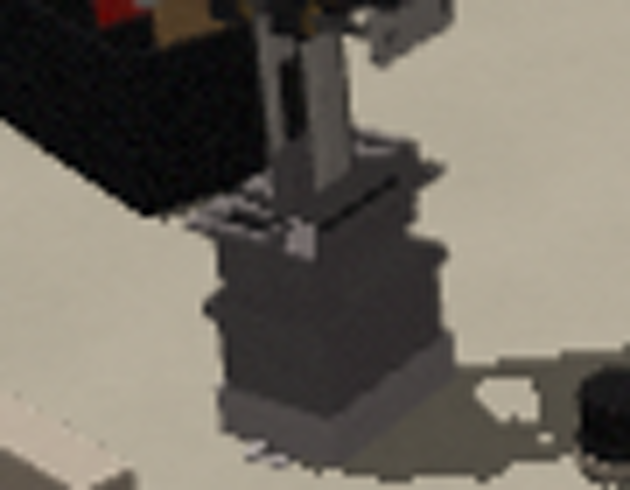

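View pics/wrist14.png

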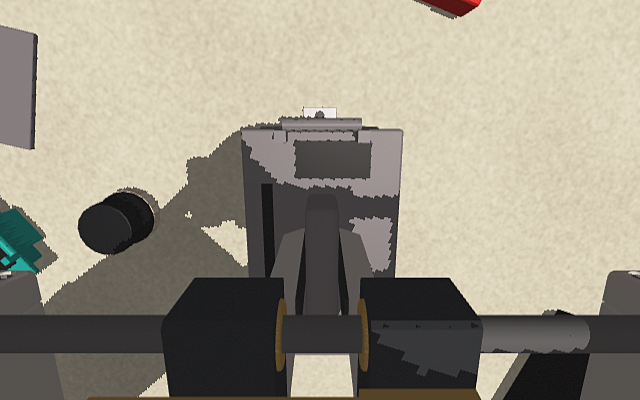

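Aligned in both views. I'll make a small sideways correction and then go down slowly, watching the force.

```bash
python3 -m creep '{"hand":[1,1,1,1,1,1],"slide":[[0,-0.0011,0],[0.004,-0.0011,0],[0.008,-0.0011,0],[0.011,-0.0011,0],[0.013,-0.0011,0],[0.013,-0.0011,0]],"spin":[0,0,0,0,0,0]}'
python3 -m creep '{"hand":[1,1,1,1],"slide":[[0.002,0,0],[0.004,0,0],[0.006,0,0],[0.006,0,0]],"spin":[0,0,0,0]}'
python3 - <<'E'
from h import *
o=ctrl.get_obs(); print(o["ee_pos"],o["force"],o["moment"],yawy(o)+90,abs(o["joint_vel"]).max()); go((.5354,-.2148,.1),o)
E
```

```text
time_s: 21.32
ee_pos: [0.5351, -0.2147, 0.1068]
eef_rot: [-0.82, 1.57, 2.677]
force: [-0.6, -0.1, -1.0]
grip_width: 0.0157
time_s: 21.65
ee_pos: [0.5351, -0.2147, 0.1011]
eef_rot: [-0.837, 1.57, 2.66]
force: [0.4, -1.5, -0.9]
grip_width: 0.0157
[ 0.53512964 -0.21472797  0.10107798] [ 0.41585139 -1.5045901  -0.89824195] [0.01620285 0.01173375 0.02220006] 20.351741353943424 0.009568224570300982
slide [ 0.0011  0.0002 -0.0002] len 0.001
```

```bash
python3 -m creep '{"hand":[1,1,1,1],"slide":[[0.002,0,0],[0.004,0,0],[0.006,0,0],[0.006,0,0]],"spin":[0,0,0,0]}'
python3 -m creep '{"hand":[1,1,1],"slide":[[0.002,0,0],[0.004,0,0],[0.004,0,0]],"spin":[0,0,0]}'
python3 - <<'E'
from h import *
o=ctrl.get_obs(); print(o["ee_pos"],o["force"],o["moment"],yawy(o)+90,abs(o["joint_vel"]).max())
im=ctrl.camera("scene")[:,:,::-1]
p=proj("scene",(.5355,-.2149,.1)).astype(int)
cv2.imwrite("pics/scene15c.png",cv2.resize(im[p[1]-35:p[1]+35,p[0]-45:p[0]+45],None,fx=7,fy=7,interpolation=cv2.INTER_CUBIC))
E
```

```text
time_s: 21.98
ee_pos: [0.5353, -0.2147, 0.0952]
eef_rot: [-1.951, 1.571, 1.546]
force: [1.4, 0.4, -0.3]
grip_width: 0.0159
time_s: 22.23
ee_pos: [0.5359, -0.2152, 0.0922]
eef_rot: [2.261, 1.569, -0.525]
force: [0.4, -0.8, 3.1]
grip_width: 0.0153
[ 0.53585664 -0.21516934  0.09224205] [ 0.43469893 -0.80784594  3.13945188] [-0.11739669 -0.29076523  0.00609894] 20.35373901384591 0.002732811064315128
```

View pics/scene15c.png

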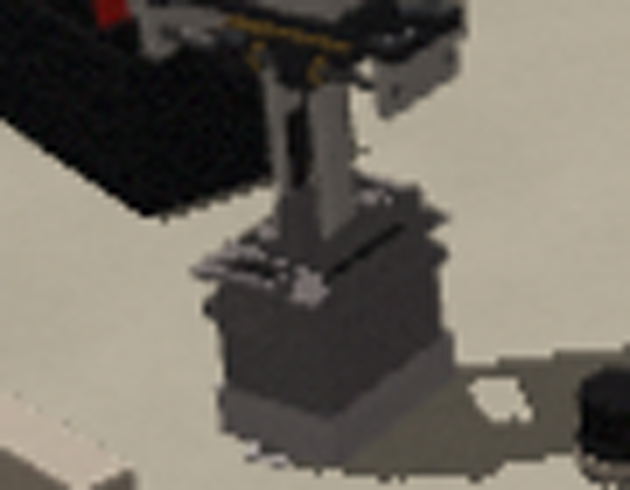

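The plug is in the mouth, and the clips touch at the predicted height (3 N). I'll press slowly, about 1 mm per row.

```bash
python3 -m creep '{"hand":[1,1,1,1],"slide":[[0.001,0,0],[0.002,0,0],[0.003,0,0],[0.004,0,0]],"spin":[0,0,0,0]}'
python3 -m creep '{"hand":[1,1,1,1],"slide":[[0.001,0,0],[0.002,0,0],[0.003,0,0],[0.004,0,0]],"spin":[0,0,0,0]}'
python3 - <<'E'
from h import *
o=ctrl.get_obs(); print(o["ee_pos"],o["force"],o["moment"],o["grip_width"],yawy(o)+90)
E
```

```text
time_s: 22.62
ee_pos: [0.5354, -0.2148, 0.0876]
eef_rot: [2.452, 1.57, -0.334]
force: [1.8, -0.3, 6.1]
grip_width: 0.0157
time_s: 22.95
ee_pos: [0.5355, -0.2148, 0.0837]
eef_rot: [2.573, 1.57, -0.214]
force: [0.5, 0.6, 5.9]
grip_width: 0.0158
[ 0.5354809  -0.21479665  0.08368643] [0.45354049 0.56631175 5.91232307] [ 0.05959007 -0.03675784 -0.02351822] 0.015841305872874405 20.35560728636611
```

```bash
python3 -m creep '{"hand":[1,1,1,1],"slide":[[0.001,0,0],[0.002,0,0],[0.003,0,0],[0.004,0,0]],"spin":[0,0,0,0]}'
python3 -m creep '{"hand":[1,1,1],"slide":[[0.001,0,0],[0.002,0,0],[0.002,0,0]],"spin":[0,0,0]}'
python3 -m creep '{"hand":[1,1],"slide":[[0.001,0,0],[0.001,0,0]],"spin":[0,0]}'
```

```text
time_s: 23.28
ee_pos: [0.5358, -0.2146, 0.0795]
eef_rot: [3.03, 1.569, 0.244]
force: [5.6, 2.5, 1.3]
grip_width: 0.0156
time_s: 23.53
ee_pos: [0.5355, -0.2146, 0.078]
eef_rot: [3.099, 1.57, 0.313]
force: [1.7, 3.0, 7.9]
grip_width: 0.0158
time_s: 23.7
ee_pos: [0.5356, -0.2146, 0.078]
eef_rot: [2.672, 1.57, -0.114]
force: [-3.6, 4.8, 19.2]
grip_width: 0.0156
```

```bash
python3 -m creep '{"hand":[1,1],"slide":[[0.0005,0,0],[0.0005,0,0]],"spin":[0,0]}'
python3 - <<'E'
from h import *
o=ctrl.get_obs(); print(o["ee_pos"],o["force"],o["moment"],o["grip_width"],yawy(o)+90)
im=ctrl.camera("scene")[:,:,::-1]
p=proj("scene",(.5355,-.2149,.1)).astype(int)
cv2.imwrite("pics/scene16c.png",cv2.resize(im[p[1]-35:p[1]+35,p[0]-45:p[0]+45],None,fx=7,fy=7,interpolation=cv2.INTER_CUBIC))
E
```

```text
time_s: 23.87
ee_pos: [0.5356, -0.2146, 0.078]
eef_rot: [2.538, 1.57, -0.248]
force: [-5.6, 6.3, 23.5]
grip_width: 0.0157
[ 0.53561201 -0.2146099   0.07795355] [-5.6292171   6.27479408 23.45415905] [ 1.1221984   1.4974543  -0.01059627] 0.01572011495257278 20.3741198740087
```

View pics/scene16c.png

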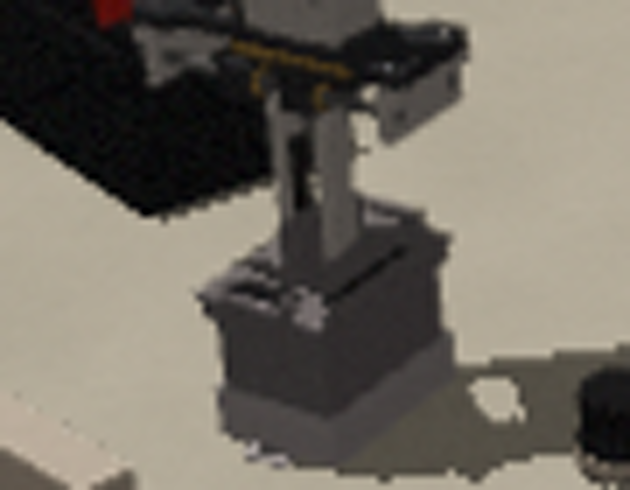

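The force dipped to about 1 N near 1.5 mm above home and then rose sharply with no more travel, which is what snapping in and seating should look like. I'll make one last small press, unload, open and retreat upward.

```bash
python3 -m creep '{"hand":[1,1],"slide":[[0.0004,0,0],[0.0004,0,0]],"spin":[0,0]}'
python3 -m creep '{"hand":[1,1,1],"slide":[[-0.001,0,0],[-0.002,0,0],[-0.0022,0,0]],"spin":[0,0,0]}'
python3 -m creep '{"hand":[0.6,0.55,0.5,0.4,0.2,0.2,0.2],"slide":[[0,0,0],[0,0,0],[0,0,0],[0,0,0],[0,0,0],[0,0,0],[0,0,0]],"spin":[0,0,0,0,0,0,0]}'
python3 -m creep '{"hand":[0.2,0.2,0.2,0.2,0.2,0.2,0.2,0.2],"slide":[[-0.01,0,0],[-0.025,0,0],[-0.05,0,0],[-0.08,0,0.02],[-0.11,0,0.05],[-0.13,0,0.075],[-0.14,0,0.09],[-0.14,0,0.09]],"spin":[0,0,0,0,0,0,0,0]}'
python3 - <<'E'
from h import *
c=ctrl.calibration("wrist"); o=ctrl.get_obs();im=ctrl.camera("wrist")[:,:,::-1]
np.savez("w17.npz",**c); cv2.imwrite("pics/w17.png",im); p=proj("wrist",(.5355,-.2149,.09)).astype(int); x,y=p[0]-95,max(0,p[1]-105); print(x,y,o["ee_pos"])
cv2.imwrite("pics/w17c.png",cv2.resize(im[y:y+200,x:x+190],None,fx=3,fy=3,interpolation=cv2.INTER_CUBIC))
im=ctrl.camera("scene")[:,:,::-1]
p=proj("scene",(.5355,-.2149,.1)).astype(int)
cv2.imwrite("pics/scene17c.png",cv2.resize(im[p[1]-35:p[1]+35,p[0]-45:p[0]+45],None,fx=7,fy=7,interpolation=cv2.INTER_CUBIC))
E
```

```text
time_s: 24.08
ee_pos: [0.5357, -0.2146, 0.0779]
eef_rot: [2.552, 1.57, -0.234]
force: [-7.6, 6.7, 27.6]
grip_width: 0.0157
time_s: 24.33
ee_pos: [0.5354, -0.2147, 0.078]
eef_rot: [2.676, 1.571, -0.11]
force: [1.1, 1.0, 5.3]
grip_width: 0.0155
time_s: 24.92
ee_pos: [0.5353, -0.2148, 0.0778]
eef_rot: [-0.705, 1.571, 2.792]
force: [-1.3, 0.1, -0.2]
grip_width: 0.0375
time_s: 25.58
ee_pos: [0.4499, -0.2474, 0.2216]
eef_rot: [2.161, 1.566, -0.627]
force: [0.4, -0.8, -0.8]
grip_width: 0.0378
225 0 [ 0.44992389 -0.24742384  0.22157485]
```

View pics/w17c.png

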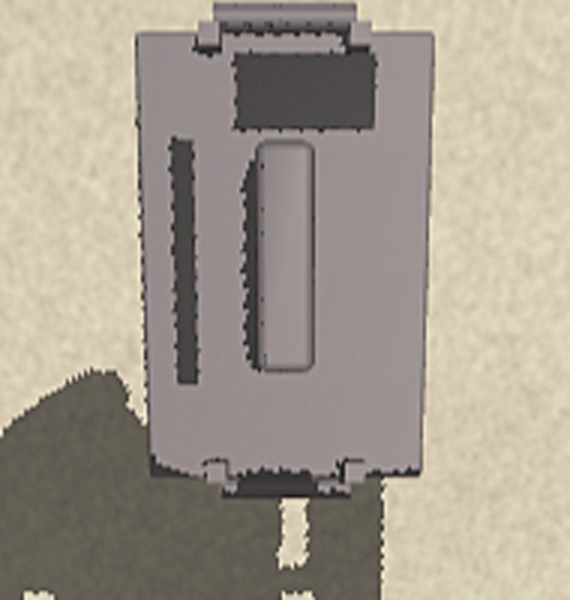

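View pics/scene17c.png

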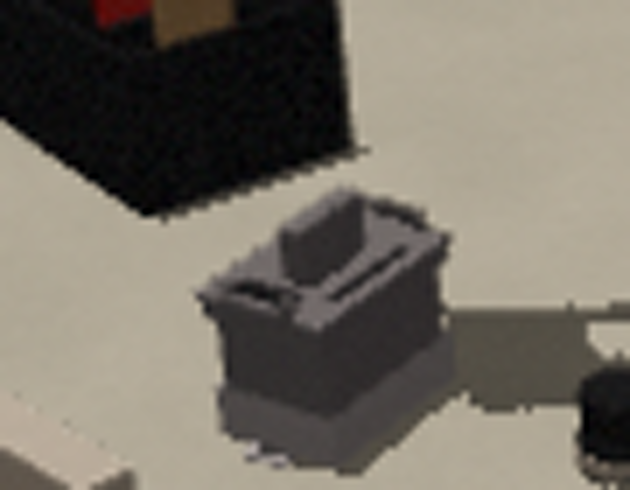

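Run:
```python
from h import *
c=dict(np.load("w17.npz"))
f=lambda L:[(225+(u+.5)/3-.5,(v+.5)/3-.5) for u,v in L]
Q=f([(137,33),(433,33),(421,474),(149,474)])
for z in(.088,.092,.096,.1):
    P=np.array([ray("w",p,z,c) for p in Q]); L=[np.linalg.norm(P[i]-P[(i+1)%4]) for i in range(4)]
    y=[np.degrees(np.arctan2(*(a-b)[1::-1])) for a,b in((P[0],P[3]),(P[1],P[2]))]
    print(z,P.mean(0).round(4),np.round(L,4),np.round(y,2))
a=ctrl.camera("top")[:,:,::-1]; cv2.imwrite("pics/t17.png",a)
b=cv2.imread("pics/top0.png"); d=(cv2.absdiff(a,b).max(2)>25).astype(np.uint8)
cv2.imwrite("pics/t17d.png",np.hstack([a[90:300,260:540],cv2.cvtColor(d[90:300,260:540]*255,8)]))
```

```text
0.088 [ 0.5361 -0.2145  0.088 ] [0.0855 0.1278 0.0867 0.1276] [19.93 20.5 ]
0.092 [ 0.5359 -0.2145  0.092 ] [0.0844 0.1262 0.0857 0.1261] [19.93 20.5 ]
0.096 [ 0.5357 -0.2146  0.096 ] [0.0834 0.1247 0.0847 0.1246] [19.93 20.5 ]
0.1 [ 0.5355 -0.2147  0.1   ] [0.0824 0.1232 0.0836 0.123 ] [19.93 20.5 ]
```

View pics/t17d.png

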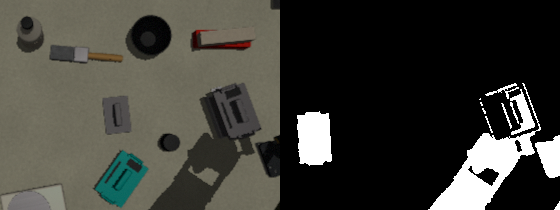

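The plate reads centred at (0.536, −0.2145), yaw 20.2°, with its top near 88–91 mm, which fits flush. In the top view nothing else has changed. Handing in.

```bash
python3 -c "
from station import ctrl
o=ctrl.get_obs();print(o['time_s'],o['force'],abs(o['joint_vel']).max());print(ctrl.hand_in())"
```

```text
25.7333 [ 0.03452931 -0.77520149 -0.58756625] 0.0227539223782886
the job is handed in; nothing more can be done
None
```

The cover is fitted on the box, released, and the job was handed in at 25.7 s. I get no verdict back, so success rests on the checks below.

**Grasp:** The first two grip attempts failed. The real fingertips sit about 30 mm further back than the reported tool pose implies, so the fingers were closing on and above the top of the bar. The second attempt briefly pushed the wrist force to 96 N (limit 120 N), and the two attempts slid the cover about 3 mm. I lowered the tool by feel until the fingers stopped on the bar at 16 mm, and that grip held.

**Pressing:** The plug went in square. Pressing took 3–8 N, with a dip to about 1 N near 1.5 mm above home as the clips snapped in. The force then rose sharply with no more travel, and I pressed to 28 N at most.

**Last checks:**
- **Position:** the cover is centred within about 1 mm of the box, and its yaw is within about 0.2°.
- **Height:** the underside is roughly 82–87 mm up; the wrist picture gives about 82 mm and the final arm height about 87 mm. The limit is 95.5 mm, and it looks flush in the side view.
- **Robot:** the gripper is clear and touching nothing.
- **Bystanders:** comparing top views before and after shows only the cover moved. The plain lid and the other objects in that comparison did not; the turquoise pieces at the left edge fell outside it.

**Not seen directly:** I could not see the clip teeth under the rim. That both clips snapped is inferred from the force curve and the flush seating.

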